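Recap the detergent bottles

TASK

The measuring caps of the four open laundry bottles have been rinsed and stacked on the washer. Take the stack apart and put each cap back over the spout of its own bottle, the one of the same colour, straight and fully down on the shoulder, leaving the bottles standing where they are.

Things in the scene. Friction and masses are not known exactly. Their poses are not given: they have to be found in the camera images.
- blue_cap: blue measuring cap, a hollow cup standing mouth down, 40 mm high: skirt 76 mm in diameter and 10 mm high, above it a straight round body 64 mm in diameter up to the flat closed top; inside 58 mm wide, 36 mm deep; 45 g. Origin: centre of its lower edge; z towards the closed top. At the start bottom (standing on the washer) in the stack, 0 mm above its foot.
- yellow_cap: yellow measuring cap, a hollow cup standing mouth down, 38 mm high: skirt 61 mm in diameter and 10 mm high, above it a straight round body 50 mm in diameter up to the flat closed top; inside 44 mm wide, 34 mm deep; 35 g. Origin: centre of its lower edge; z towards the closed top. At the start second from below in the stack, 40 mm above its foot, loose on the flat top of the next larger cap.
- pink_cap: pink measuring cap, a hollow cup standing mouth down, 36 mm high: skirt 46 mm in diameter and 10 mm high, above it a straight round body 36 mm in diameter up to the flat closed top; inside 30 mm wide, 32 mm deep; 28 g. Origin: centre of its lower edge; z towards the closed top. At the start third from below in the stack, 78 mm above its foot, loose on the flat top of the next larger cap.
- green_cap: green measuring cap, a hollow cup standing mouth down, 34 mm high: skirt 32 mm in diameter and 10 mm high, above it a straight round body 25 mm in diameter up to the flat closed top; inside 19 mm wide, 30 mm deep; 20 g. Origin: centre of its lower edge; z towards the closed top. At the start top in the stack, 114 mm above its foot, loose on the flat top of the next larger cap.
- blue_bottle: oblong blue bottle, 74 x 106 mm, with a moulded handle on its +y side (to 83 mm from the axis); loose, upright, 950 g. Origin: centre of its foot, z up. The shoulder on which its cap's skirt rests when fully down is 135 mm above the origin; on the same axis a white spout rises 24 mm from it: 53.6 mm in diameter for 6 mm (2.2 mm play all round in the cap), then tapering to 36 mm at the tip.
- yellow_bottle: round yellow bottle, 82 mm in diameter, with a white label band; loose, upright, 800 g. Origin: centre of its foot, z up. The shoulder on which its cap's skirt rests when fully down is 145 mm above the origin; on the same axis a white spout rises 24 mm from it: 39.6 mm in diameter for 6 mm (2.2 mm play all round in the cap), then tapering to 24 mm at the tip.
- pink_bottle: oblong pink bottle, 54 x 76 mm; loose, upright, 600 g. Origin: centre of its foot, z up. The shoulder on which its cap's skirt rests when fully down is 120 mm above the origin; on the same axis a white spout rises 24 mm from it: 25.6 mm in diameter for 6 mm (2.2 mm play all round in the cap), then tapering to 12 mm at the tip.
- green_bottle: round, slim green bottle, 56 mm in diameter, with a white label band; loose, upright, 450 g. Origin: centre of its foot, z up. The shoulder on which its cap's skirt rests when fully down is 105 mm above the origin; on the same axis a white spout rises 24 mm from it: 14.6 mm in diameter for 6 mm (2.2 mm play all round in the cap), then tapering to 5.6 mm at the tip.
Not all that is in view belongs to the job. There is more than one size of the blue_bottle; the one meant has the size given above. What is shaped like the pink_cap but blue is not meant.

How it is judged:
At the end, for the whole second after the job is handed in: Each cap sits closed end up over the spout of the bottle of its own colour, within 9 mm of its axis, 4 mm of the shoulder and 0.15 rad of level; the bottles stand upright (0.1 rad) within 40 mm of where they began; caps and bottles are at rest and released (horizontal distance between blue_cap and blue_bottle below 0.009 m and z of blue_cap in the frame of blue_bottle between 0.131 and 0.139 m and angle between each of blue_cap, yellow_cap, pink_cap, green_cap's own z axis and vertical below 0.15 rad and angle between each of blue_bottle, yellow_bottle, pink_bottle, green_bottle's own z axis and vertical below 0.1 rad and distance of each of blue_bottle, yellow_bottle, pink_bottle, green_bottle from where it was at the start of the episode below 0.04 m and linear speed of each of blue_cap, blue_bottle, yellow_cap, yellow_bottle, pink_cap, pink_bottle, green_cap, green_bottle below 0.02 m/s and contact force between each of blue_cap, yellow_cap, pink_cap, green_cap and the fingers below 0.2 N and horizontal distance between yellow_cap and yellow_bottle below 0.009 m and z of yellow_cap in the frame of yellow_bottle between 0.141 and 0.149 m and horizontal distance between pink_cap and pink_bottle below 0.009 m and z of pink_cap in the frame of pink_bottle between 0.116 and 0.124 m and horizontal distance between green_cap and green_bottle below 0.009 m and z of green_cap in the frame of green_bottle between 0.101 and 0.109 m); the robot touches nothing.
It also fails if it takes over 106 s, if anything falls off the work surface, if the arm or the gripper's body presses on something with over 40 N, if the wrist force passes 120 N, or if a joint passes its speed limit or range.

ROBOT

A 6-joint arm with a two-finger parallel gripper is mounted at the origin on a cart in front of the work surface, level with it; the furniture and walls round the work are solid. World frame = base frame: x ahead of the robot, y to its left, z up, the work surface at z = 0. Lengths are in m, angles in rad, forces in N, time in s.
With the tool pointing down it reaches from about 0.225 to 0.875 m from the base axis. Payload 3.4 kg.
Tool frame: the origin (TCP) lies at the very end of the fingers, on their centre line; the grasp point (between the pads) lies behind it (manip.grasp_offset is the z of the grasp point in the tool frame, in m); z points along the fingers, y is the line along which they close (so a half turn about z gives the same grasp; the last joint's range is limited). The gripper opens to 85 mm and grips with 20 to 120 N. Pads are 22 mm wide; open, the fingers measure 114 mm over their backs; the gripper's body (76 mm by 85 mm) begins 54 mm behind the grasp point. The pads swing forward as they close: fully open they stand 13 mm farther back than shut.
Start: joints at [1.09, 0.276, 1.505, -0, 1.361, -0.121], TCP at [0.202, 0.538, 0.231] pointing down, gripper open.
Joint ranges: [-2.89, 2.89], [-0.75, 2.08], [0.22, 2.7], [-1.18, 4.32], [0.11, 2.71], [-2.7, 2.7]. Speed limits (rad/s): [2.57, 2.57, 3.14, 3.14, 3.14, 3.14].

INTERFACE

Orientations are given as a unit quaternion [w, x, y, z].
In Python, from rig import manip gives the robot as it stands.
- The arm moves only by the shell command python3 -m pendant 'ROWS' [FORCE]. ROWS is JSON, a list of rows, each an object of numbers: "dx", "dy", "dz": the shift along the tool's x, y, z in m; "rx", "ry", "rz": the turn, a rotation vector about the tool's x, y, z in degrees; "hand": the finger opening in m, from 0 to 0.0854. In form: [{"dx": .., "dy": .., "dz": .., "rx": .., "ry": .., "rz": .., "hand": ..}, ...]. A call has 1 to 12 rows; each row shifts and turns the commanded pose from where the row before left it, along the tool's axes as they then stand; what a row does not reach is not made up. A row lasts 1/12 s, in which the tool goes at most 41.7 mm and 7.16 degrees, less where a joint would pass 70% of its speed; a pose out of reach is approached as far as the arm can. A call is refused whole if a number of a shift passes 0.0417 or a number of a turn 7.16, either way. A call with a gripper value outside its range is refused whole. The fingers move at their own pace and stop on an object; FORCE is the grip in N (left out, the last holds). Time passes only in rows, so rows that do not move let the fingers close. It gives the time, the measured TCP pose, the force, the opening and the grip force at its end, in the units of the state.
- manip.get_state(): the state, without advancing time (a new reading comes with each control period).
- manip.get_image(name): name is "scene" or "side" or "wrist"; returns a dict with "frame" (480x640x3 uint8, red, green, blue), "fx", "fy", "cx", "cy" (pixels), "position" and "attitude" of the camera in the world; the wrist camera has in their place "mount" (4x4, takes a point from camera to tool coordinates, whose origin is the TCP and whose axes are the flange's). Camera axes: x right, y up, looking along -z (the intrinsics and any distortion apply to the point x, -y, -z); pixel columns grow to the right and rows downward; lengths in m; the calibration is good to about 2 mm. A picture is of the moment at which its call begins: read the wrist's pose just before it. There is no depth.
- manip.sign_off(): hands the job in; it is judged then, once.
The state is a dict: "clock": time; "qpos": joint angles; "qd": joint speeds; "effort": joint torques, N m; "position": TCP position; "ee_rot": TCP orientation; "contact_force": force on the tool from outside, world axes, zero at the start; "moment": the same for the moment, N m; "width": finger opening in m; "gripper_force": force on a finger pad.
Only numpy, scipy, OpenCV 4.12 (cv2) and the standard library are available. Lean on these libraries where they do the work, as an engineer would, in place of code of your own. Each camera call takes 0.05 s, during which the arm holds its last target. There are 200 camera calls.

## Working session

There is one attempt and no reset: what is moved stays moved. The work goes in short steps, Python scripts to look and compute and a shell command to move; the robot and the scene stay as the last step left them, time stands still between calls to the robot, and variables do not carry over. Pictures are saved under pics/ and viewed, at most 14 in all, crops included, and the job is handed in when it is done.

```bash
ls; mkdir -p pics
python3 - <<'E'
from rig import manip
import cv2,numpy as np
print(manip.get_state(), manip.grasp_offset)
ims=[]
for n in ["scene","side","wrist"]:
    d=manip.get_image(n); f=d.pop("frame"); cv2.imwrite(f"pics/{n}0.png",f[:,:,::-1]); print(n,d)
E
```

```text
pics
{'clock': 0.0, 'qpos': array([ 1.08999920e+00,  2.76616387e-01,  1.50614358e+00,  1.31404737e-05,
        1.36069483e+00, -1.21007051e-01]), 'qd': array([-9.45084906e-04, -1.75335608e-03, -1.78870929e-03, -1.70617930e-04,
       -2.80942775e-03, -2.78371155e-05]), 'effort': array([ 3.22916880e-03, -4.16754735e+01, -2.45807630e+01,  1.79751319e-04,
        1.08203245e-02, -2.79404254e-06]), 'position': array([0.2022024 , 0.5377085 , 0.23042335]), 'ee_rot': array([-2.82087671e-04,  1.78927584e-01,  9.83861806e-01, -8.87331076e-04]), 'contact_force': array([-0.0857314 ,  0.19777621,  0.20665343]), 'moment': array([-0.0351663 , -0.05154071,  0.03384278]), 'gripper_force': 0.0, 'width': 0.08530733928631393} -0.0187
scene {'fx': 460.2675741624533, 'fy': 460.2675741624533, 'cx': 317.4700372199091, 'cy': 234.09602147490605, 'position': array([-0.06774961, -0.4186055 ,  0.52059414]), 'attitude': array([ 0.76972477,  0.45282122, -0.23517143, -0.38362889])}
side {'fx': 452.14384888773765, 'fy': 452.14384888773765, 'cx': 313.99648089831476, 'cy': 247.165314032836, 'position': array([ 0.08804686, -0.72040394,  0.46325113]), 'attitude': array([ 0.79937635,  0.53096281, -0.15089422, -0.23729071])}
wrist {'fx': 348.924052403488, 'fy': 348.924052403488, 'cx': 328.0701988153998, 'cy': 233.48198123566488, 'mount': array([[-2.78964146e-04,  9.62818277e-01,  2.70149750e-01,
         6.94337096e-02],
       [ 9.99999961e-01,  2.66049444e-04,  8.44230598e-05,
        -4.57033936e-05],
       [ 9.41087426e-06,  2.70149763e-01, -9.62818314e-01,
        -1.42975511e-01],
       [ 0.00000000e+00,  0.00000000e+00,  0.00000000e+00,
         1.00000000e+00]])}
```

View pics/scene0.png

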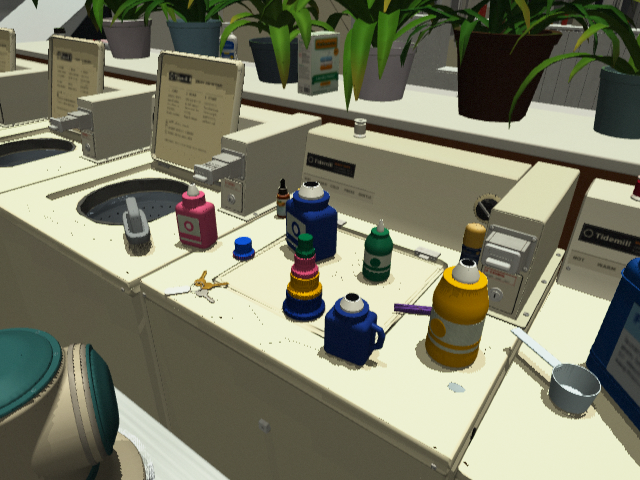

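View pics/side0.png

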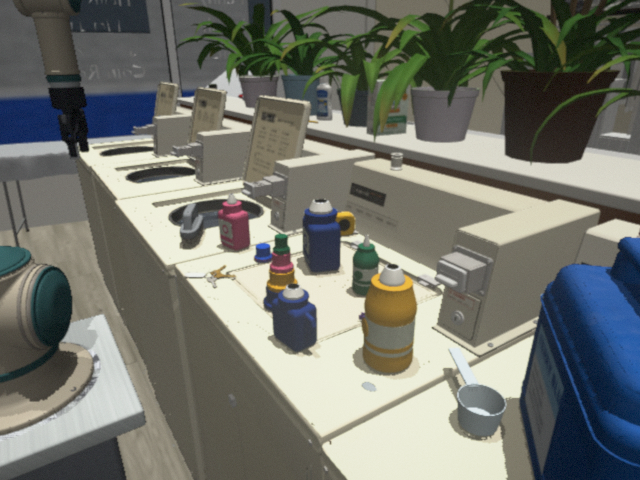

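View pics/wrist0.png

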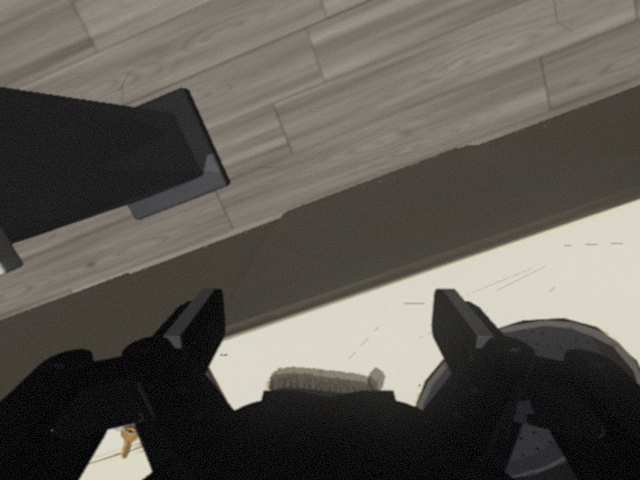

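Candidates:
- **Stack**: scene (304,280), with its green top at (305,238).
- **Blue bottles**: large at (312,220), small with handle at (350,330). The jug at (620,330) is not meant.
- **Other bottles**: pink (195,220), green (378,250), yellow (458,315).
- **Decoy**: the blue cap at (243,247), shaped like the pink one.

I'll triangulate spout tips and heights to choose.

```bash
cat > h.py <<'E'
import numpy as np, cv2
from scipy.spatial.transform import Rotation as R
from rig import manip
def q2R(q): return R.from_quat(np.r_[q[1:],q[0]]).as_matrix()
def get(n):
    s=manip.get_state(); d=manip.get_image(n)
    if n=="wrist":
        M=np.array(d["mount"]); T=q2R(s["ee_rot"])
        d["R"]=T@M[:3,:3]; d["p"]=T@M[:3,3]+s["position"]
    else: d["R"]=q2R(d["attitude"]); d["p"]=np.array(d["position"])
    return d
def ray(d,u,v):
    r=d["R"]@np.array([(u-d["cx"])/d["fx"],-(v-d["cy"])/d["fy"],-1]); return r/np.linalg.norm(r)
def plane(d,u,v,z):
    r=ray(d,u,v); return d["p"]+r*(z-d["p"][2])/r[2]
def tri(obs):
    A=np.zeros((3,3));b=np.zeros(3)
    for d,u,v in obs:
        r=ray(d,u,v);P=np.eye(3)-np.outer(r,r);A+=P;b+=P@d["p"]
    x=np.linalg.solve(A,b)
    return x,[1e3*np.linalg.norm(np.cross(x-d["p"],ray(d,u,v))) for d,u,v in obs]
def proj(d,X):
    c=d["R"].T@(np.asarray(X)-d["p"]); return d["cx"]-d["fx"]*c[0]/c[2], d["cy"]+d["fy"]*c[1]/c[2]
E
python3 - <<'E'
from h import *
np.set_printoptions(precision=4,suppress=True)
a=get("scene");b=get("side")
for n,p,q in [("pinkB",(194,188),(232,200)),("bigblue",(312,187),(320,204)),("smallblue",(351,299),(293,291)),("greenB",(380,222),(366,240)),("yelB",(465,266),(393,270)),("stack",(305,236),(281,236))]:
    x,e=tri([(a,*p),(b,*q)]); print(n,x,e,np.hypot(x[0],x[1]))
s=cv2.resize(a["frame"][170:380,160:500],None,fx=2.3,fy=2.3,interpolation=cv2.INTER_CUBIC); cv2.imwrite("pics/sc.png",s[:,:,::-1])
s=cv2.resize(b["frame"][185:385,200:440],None,fx=3,fy=3,interpolation=cv2.INTER_CUBIC); cv2.imwrite("pics/sd.png",s[:,:,::-1])
E
```

```text
pinkB [0.5109 0.3333 0.1272] [np.float64(3.5059768455605385), np.float64(3.505976845560525)] 0.6099498286482591
bigblue [0.6307 0.1062 0.1519] [np.float64(1.2877576191542346), np.float64(1.2877576191542004)] 0.6395400508869148
smallblue [ 0.4227 -0.1262  0.0957] [np.float64(2.153244461270856), np.float64(2.153244461270834)] 0.4411748570604112
greenB [ 0.6413 -0.0502  0.1149] [np.float64(2.8111180385528463), np.float64(2.811118038552748)] 0.6433035662682598
yelB [ 0.5257 -0.2566  0.1575] [np.float64(0.37901961814813206), np.float64(0.3790196181480923)] 0.5849602221200216
stack [ 0.47   -0.0007  0.1437] [np.float64(0.9462619344317797), np.float64(0.9462619344318256)] 0.47004395719482084
```

View pics/sc.png

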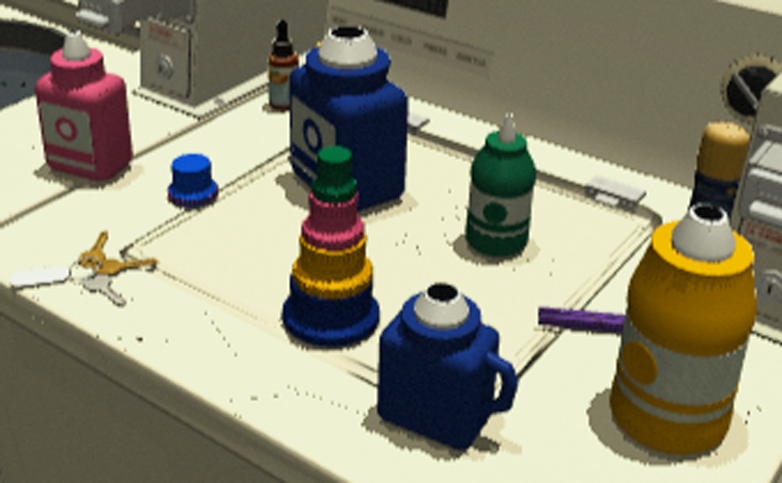

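View pics/sd.png

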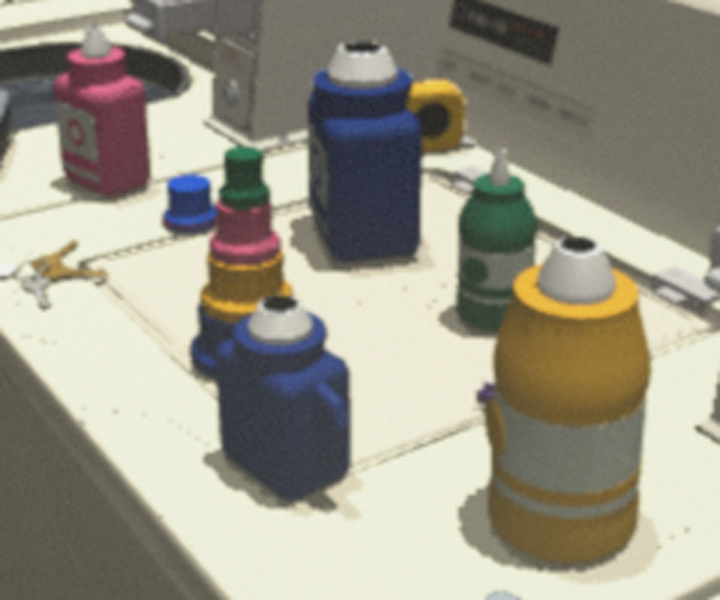

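Pictures show: the stack at scene (304,280). The large blue bottle measures a tip about 0.155 m high, matching 159 mm. The small one is only about 0.10 m high, so the large one at (312,187) is meant. Its handle isn't clearly seen. The decoy cap stands apart at (243,247). I'll move up and get overhead views.

```bash
python3 -m pendant '[{"dz":-0.04,"rz":-6.87},{"dz":-0.04,"rz":-6.87},{"dz":-0.04,"rz":-6.87},{"dx":-0.031,"dy":-0.0265},{"dx":-0.031,"dy":-0.0265},{"dx":-0.031,"dy":-0.0265},{"dx":-0.031,"dy":-0.0265},{"dx":-0.031,"dy":-0.0265},{"dx":-0.031,"dy":-0.0265},{"dx":-0.031,"dy":-0.0265},{"dx":-0.031,"dy":-0.0265},{"dx":-0.031,"dy":-0.0265}]' 30
python3 - <<'E'
from h import *
d=get("wrist"); s=manip.get_state(); print(s["position"],s["ee_rot"]); cv2.imwrite("pics/w1.png",d["frame"][:,:,::-1])
E
```

```text
[0.20237004 0.53806264 0.23099688] [-8.96379473e-05  1.78928019e-01  9.83862125e-01 -2.74307133e-04]invalid input
```

View pics/w1.png

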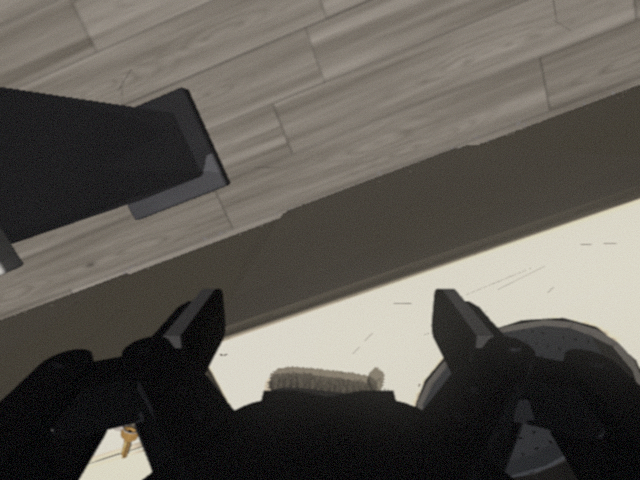

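Refused as "invalid input"; probably every key is needed in each row. I'll test with one row.

```bash
python3 -m pendant '[{"dx":0,"dy":0,"dz":-0.04,"rx":0,"ry":0,"rz":-6.87,"hand":0.085}]' 30 || python3 -m pendant '[{"dz":-0.04,"rz":-6.87,"hand":0.085}]'
```

```text
clock: 0.38
position: [0.1998, 0.533, 0.2631]
ee_rot: [-0.003, 0.119, 0.993, -0.009]
contact_force: [-0.0, 0.2, -0.9]
width: 0.0849
gripper_force: 0.0
```

```bash
python3 -m pendant '[{"dx":0,"dy":0,"dz":-0.04,"rx":0,"ry":0,"rz":-6.87,"hand":0.085},{"dx":0,"dy":0,"dz":-0.04,"rx":0,"ry":0,"rz":-6.87,"hand":0.085},{"dx":-0.031,"dy":-0.0265,"dz":0,"rx":0,"ry":0,"rz":0,"hand":0.085},{"dx":-0.031,"dy":-0.0265,"dz":0,"rx":0,"ry":0,"rz":0,"hand":0.085},{"dx":-0.031,"dy":-0.0265,"dz":0,"rx":0,"ry":0,"rz":0,"hand":0.085},{"dx":-0.031,"dy":-0.0265,"dz":0,"rx":0,"ry":0,"rz":0,"hand":0.085},{"dx":-0.031,"dy":-0.0265,"dz":0,"rx":0,"ry":0,"rz":0,"hand":0.085},{"dx":-0.031,"dy":-0.0265,"dz":0,"rx":0,"ry":0,"rz":0,"hand":0.085},{"dx":-0.031,"dy":-0.0265,"dz":0,"rx":0,"ry":0,"rz":0,"hand":0.085},{"dx":-0.031,"dy":-0.0265,"dz":0,"rx":0,"ry":0,"rz":0,"hand":0.085},{"dx":-0.031,"dy":-0.0265,"dz":0,"rx":0,"ry":0,"rz":0,"hand":0.085},{"dx":0,"dy":0,"dz":0,"rx":0,"ry":0,"rz":0,"hand":0.085}]' 30
python3 - <<'E'
from h import *
d=get("wrist"); s=manip.get_state(); print(s["position"],s["ee_rot"]); cv2.imwrite("pics/w2.png",d["frame"][:,:,::-1])
E
```

```text
clock: 1.38
position: [0.4871, 0.2944, 0.3503]
ee_rot: [0.002, 0.004, 1.0, -0.002]
contact_force: [-1.3, 1.3, -1.0]
width: 0.0849
gripper_force: 0.0
[0.48423009 0.29690422 0.35048088] [-6.64599225e-05  2.99229609e-03  9.99995310e-01 -6.48665844e-04]
```

View pics/w2.png

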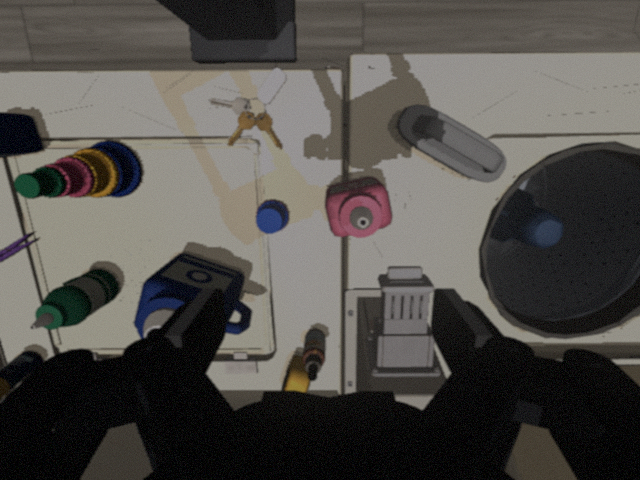

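The overhead view shows the pink spout at (363,222), the stack at (28,185)–(115,165), large blue with its handle on +y at (190,300), green at (45,320) and the decoy at (272,215). Now I'll put the camera over each bottle axis and use the white "hole" in the colour mask.

```bash
cat >> h.py <<'E'
HUE={"pink":[(160,180)],"blue":[(108,130)],"green":[(60,88)],"yellow":[(14,28)]}
SH={"pink":.120,"blue":.135,"green":.105,"yellow":.145}
DI={"pink":.0256,"blue":.0536,"green":.0146,"yellow":.0396}
def mask(f,c,s=90,v=35):
    h=cv2.cvtColor(f,cv2.COLOR_RGB2HSV); m=np.zeros(f.shape[:2],np.uint8)
    for a,b in HUE[c]: m|=cv2.inRange(h,(a,s,v),(b,255,255))
    return m
def spout(c,save=None):
    d=get("wrist"); m=mask(d["frame"],c)
    if save: cv2.imwrite(save,d["frame"][:,:,::-1])
    cs,hi=cv2.findContours(m,cv2.RETR_CCOMP,cv2.CHAIN_APPROX_NONE)
    for k,q in enumerate(cs):
        if hi[0][k][3]>=0 and cv2.contourArea(q)>60:
            M=cv2.moments(q);u,v=M["m10"]/M["m00"],M["m01"]/M["m00"]
            z=SH[c]+.006; x=plane(d,u,v,z); D=2*np.sqrt(M["m00"]/np.pi)*(d["p"][2]-z)/d["fx"]
            print(c,"px",round(u),round(v),"D mm",round(D*1e3,1),"xyz",x.round(4),"cam",d["p"].round(3))
    return d
E
python3 -m pendant '[{"dx":-0.032,"dy":0.012,"dz":0,"rx":0,"ry":0,"rz":0,"hand":0.085},{"dx":-0.032,"dy":0.012,"dz":0,"rx":0,"ry":0,"rz":0,"hand":0.085},{"dx":-0.032,"dy":0.012,"dz":0,"rx":0,"ry":0,"rz":0,"hand":0.085},{"dx":0,"dy":0,"dz":0,"rx":0,"ry":0,"rz":0,"hand":0.085},{"dx":0,"dy":0,"dz":0,"rx":0,"ry":0,"rz":0,"hand":0.085}]' 30
python3 -c '
from h import *
spout("pink","pics/w3.png")'
```

```text
clock: 1.85
position: [0.5777, 0.3369, 0.3492]
ee_rot: [-0.002, -0.0, 1.0, -0.0]
contact_force: [0.2, 0.2, -0.8]
width: 0.0851
gripper_force: 0.0
pink px 319 133 D mm 31.1 xyz [0.5055 0.3279 0.126 ] cam [0.509 0.337 0.492]
```

```bash
python3 -m pendant '[{"dx":-0.018,"dy":-0.036,"dz":0,"rx":0,"ry":0,"rz":0,"hand":0.085},{"dx":-0.018,"dy":-0.036,"dz":0,"rx":0,"ry":0,"rz":0,"hand":0.085},{"dx":-0.018,"dy":-0.036,"dz":0,"rx":0,"ry":0,"rz":0,"hand":0.085},{"dx":-0.018,"dy":-0.036,"dz":0,"rx":0,"ry":0,"rz":0,"hand":0.085},{"dx":-0.018,"dy":-0.036,"dz":0,"rx":0,"ry":0,"rz":0,"hand":0.085},{"dx":-0.018,"dy":-0.036,"dz":0,"rx":0,"ry":0,"rz":0,"hand":0.085},{"dx":0,"dy":0,"dz":0,"rx":0,"ry":0,"rz":0,"hand":0.085},{"dx":0,"dy":0,"dz":0,"rx":0,"ry":0,"rz":0,"hand":0.085}]' 30
python3 -c '
from h import *
spout("blue","pics/w4.png")'
python3 -m pendant '[{"dx":0,"dy":-0.04,"dz":0,"rx":0,"ry":0,"rz":0,"hand":0.085},{"dx":0,"dy":-0.04,"dz":0,"rx":0,"ry":0,"rz":0,"hand":0.085},{"dx":0,"dy":-0.04,"dz":0,"rx":0,"ry":0,"rz":0,"hand":0.085},{"dx":0,"dy":-0.04,"dz":0,"rx":0,"ry":0,"rz":0,"hand":0.085},{"dx":0,"dy":0,"dz":0,"rx":0,"ry":0,"rz":0,"hand":0.085},{"dx":0,"dy":0,"dz":0,"rx":0,"ry":0,"rz":0,"hand":0.085}]' 30
python3 -c '
from h import *
spout("green","pics/w5.png")'
```

```text
clock: 2.57
position: [0.6847, 0.118, 0.3518]
ee_rot: [-0.0, 0.001, 1.0, 0.0]
contact_force: [0.8, 0.3, 0.2]
width: 0.085
gripper_force: 0.0
clock: 3.12
position: [0.6844, -0.0402, 0.3521]
ee_rot: [0.0, 0.001, 1.0, 0.0]
contact_force: [0.1, 0.7, 0.7]
width: 0.0851
gripper_force: 0.0
```

```bash
python3 -m pendant '[{"dx":0.017,"dy":-0.035,"dz":0,"rx":0,"ry":0,"rz":0,"hand":0.085},{"dx":0.017,"dy":-0.035,"dz":0,"rx":0,"ry":0,"rz":0,"hand":0.085},{"dx":0.017,"dy":-0.035,"dz":0,"rx":0,"ry":0,"rz":0,"hand":0.085},{"dx":0.017,"dy":-0.035,"dz":0,"rx":0,"ry":0,"rz":0,"hand":0.085},{"dx":0.017,"dy":-0.035,"dz":0,"rx":0,"ry":0,"rz":0,"hand":0.085},{"dx":0.017,"dy":-0.035,"dz":0,"rx":0,"ry":0,"rz":0,"hand":0.085},{"dx":0,"dy":0,"dz":0,"rx":0,"ry":0,"rz":0,"hand":0.085},{"dx":0,"dy":0,"dz":0,"rx":0,"ry":0,"rz":0,"hand":0.085}]' 30
python3 -c '
from h import *
spout("yellow","pics/w6.png")'
```

```text
clock: 3.83
position: [0.583, -0.2493, 0.3518]
ee_rot: [0.0, 0.0, 1.0, 0.0]
contact_force: [0.4, 0.5, 0.4]
width: 0.0851
gripper_force: 0.0
yellow px 314 138 D mm 41.6 xyz [ 0.5163 -0.2626  0.151 ] cam [ 0.514 -0.249  0.495]
```

Run:
```python
import cv2,numpy as np
a=[cv2.imread(f"pics/w{k}.png")[:300,110:510] for k in (3,4,5,6)]
cv2.imwrite("pics/m.png",np.vstack([np.hstack(a[:2]),np.hstack(a[2:])]))
h=cv2.cvtColor(cv2.imread("pics/w5.png"),cv2.COLOR_BGR2HSV); h4=cv2.cvtColor(cv2.imread("pics/w4.png"),cv2.COLOR_BGR2HSV)
print(h[100:170:7,330].tolist()); print(h4[90:200:7,330].tolist())
```

```text
[[26, 23, 176], [20, 26, 149], [23, 36, 120], [17, 45, 107], [17, 42, 110], [36, 56, 64], [51, 51, 50], [81, 57, 45], [47, 53, 43], [72, 27, 48]]
[[30, 17, 165], [28, 18, 166], [22, 23, 163], [20, 43, 107], [121, 84, 64], [115, 104, 59], [22, 33, 85], [21, 27, 96], [0, 8, 34], [143, 32, 32], [5, 41, 37], [17, 24, 96], [15, 29, 70], [111, 103, 57], [115, 132, 89], [20, 49, 166]]
```

View pics/m.png

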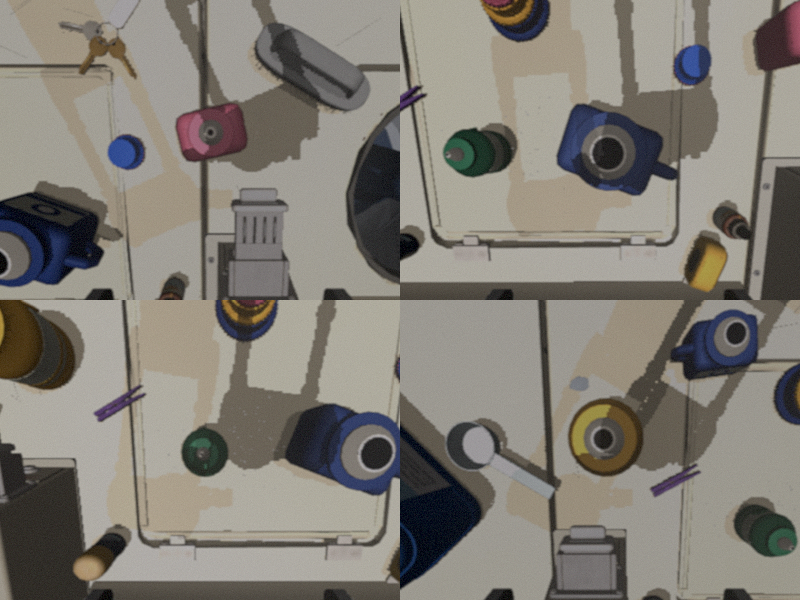

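Montage: pink spout (321,132), blue mouth (319,154), green tip (312,153) and yellow spout (314,138), in full-frame pixels. I'll refine blue and green with a smoothed mask.

```bash
python3 - <<'E'
from h import *
d=get("wrist"); off=d["p"]-manip.get_state()["position"]
def roi(k,c,u,v,r,tcp,s,zs):
    f=cv2.medianBlur(cv2.imread(f"pics/w{k}.png")[:,:,::-1].copy(),5)
    d["p"]=np.array(tcp)+off
    m=mask(f,c,s,25)[v-r:v+r,u-r:u+r]
    cs,hi=cv2.findContours(m,cv2.RETR_CCOMP,cv2.CHAIN_APPROX_NONE)
    for i,q in enumerate(cs):
        A=cv2.contourArea(q)
        if A>60:
            M=cv2.moments(q); uu,vv=M["m10"]/A+u-r,M["m01"]/A+v-r
            print(c,"hole" if hi[0][i][3]>=0 else "outer",uu,vv,"D",2e3*np.sqrt(A/np.pi)*(d["p"][2]-zs)/d["fx"],plane(d,uu,vv,zs))
for s in (60,75,90): roi(4,"blue",319,154,60,(.6847,.118,.3518),s,.141)
for s in (60,80,100): roi(5,"green",312,153,35,(.6844,-.0402,.3521),s,.115)
d["p"]=np.array((.6844,-.0402,.3521))+off; print("tip",plane(d,312,153,.129))
d["p"]=np.array((.6847,.118,.3518))+off; print("blue mouth",plane(d,319,154,.159))
d["p"]=np.array((.5777,.3369,.3492))+off; print("pink tip",plane(d,321,132,.144))
E
python3 -m pendant '[{"dx":0.014,"dy":0.036,"dz":0,"rx":0,"ry":0,"rz":0,"hand":0.085},{"dx":0.008,"dy":0.036,"dz":0,"rx":0,"ry":0,"rz":0,"hand":0.085},{"dx":0.008,"dy":0.036,"dz":0,"rx":0,"ry":0,"rz":0,"hand":0.085},{"dx":0.008,"dy":0.036,"dz":0,"rx":0,"ry":0,"rz":0,"hand":0.085},{"dx":0.008,"dy":0.036,"dz":0,"rx":0,"ry":0,"rz":0,"hand":0.085},{"dx":0,"dy":0.036,"dz":0,"rx":0,"ry":0,"rz":0,"hand":0.085},{"dx":0,"dy":0.036,"dz":0,"rx":0,"ry":0,"rz":0,"hand":0.085},{"dx":0,"dy":0,"dz":0,"rx":0,"ry":0,"rz":0,"hand":0.085},{"dx":0,"dy":0,"dz":0,"rx":0,"ry":0,"rz":0,"hand":0.085}]' 30
python3 - <<'E'
from h import *
d=get("wrist");cv2.imwrite("pics/st.png",d["frame"][30:270,170:490,::-1]);f=cv2.medianBlur(d["frame"],5);print(d["p"])
for c,z in (("green",.148),("pink",.114),("yellow",.078),("blue",.010)):
    m=mask(f,c,80,30); m[:,:180]=0;m[:,460:]=0;m[300:]=0
    for q in cv2.findContours(m,cv2.RETR_EXTERNAL,cv2.CHAIN_APPROX_NONE)[0]:
        if cv2.contourArea(q)>150:
            (u,v),r=cv2.minEnclosingCircle(q); print(c,u,v,"D",2*r*(d["p"][2]-z)/d["fx"],plane(d,u,v,z).round(4))
E
```

```text
blue outer 321.88028169014086 148.52125717266563 D 70.84185692394753 [0.62748897 0.11193421 0.141     ]
blue outer 320.4771223293628 147.47130837587446 D 67.93679211501839 [0.626485   0.11055588 0.141     ]
blue outer 329.0437890974084 187.5183199285076 D 15.624398255611789 [0.66599143 0.11906814 0.141     ]
blue outer 310.99426974143955 138.3459818308875 D 55.87378263254108 [0.61782332 0.10132144 0.141     ]
green outer 310.9761616161616 145.41333333333333 D 24.964171184315973 [ 0.62495114 -0.05819289  0.115     ]
green outer 310.4799446749654 142.26970954356847 D 13.4926948649857 [ 0.62173778 -0.05867679  0.115     ]
tip [ 0.63209706 -0.05658989  0.129     ]
blue mouth [0.63185136 0.10949643 0.159     ]
pink tip [0.50489824 0.33013667 0.144     ]
clock: 4.68
position: [0.5371, 0.0059, 0.3518]
ee_rot: [0.0, -0.004, 1.0, 0.0]
contact_force: [0.4, 0.4, -0.5]
width: 0.0851
gripper_force: 0.0
[0.46756052 0.00559999 0.49471539]
green 277.0 272.0 D 0.036644938926930076 [ 0.6082 -0.0476  0.148 ]
green 313.0 130.0 D 0.026139577814361135 [ 0.4628 -0.0086  0.148 ]
pink 319.0 130.0 D 0.04386239414335945 [ 0.4623 -0.0037  0.114 ]
yellow 319.0 130.0 D 0.06283379860555768 [ 0.4618 -0.0046  0.078 ]
blue 412.99468994140625 280.0 D 0.13360619224838294 [0.6756 0.1347 0.01  ]
blue 208.01724243164062 86.5 D 0.09645384265151244 [ 0.4081 -0.1494  0.01  ]
```

View pics/st.png

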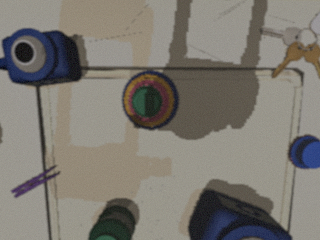

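Stack axis is about (0.462,-0.005): crop pixel (148,101), all rings concentric, ring diameters 26, 44 and 63 mm agree with the sizes given. Refining green and blue with Hough while descending to the green cap.

```bash
python3 - <<'E'
from h import *
d=get("wrist"); off=d["p"]-manip.get_state()["position"]
for k,u,v,r,tcp,z,ra in ((4,319,154,70,(.6847,.118,.3518),.141,(22,32)),(4,319,154,70,(.6847,.118,.3518),.159,(12,21)),(5,312,153,50,(.6844,-.0402,.3521),.111,(5,9)),(5,312,153,50,(.6844,-.0402,.3521),.07,(18,26)),(3,321,132,40,(.5777,.3369,.3492),.126,(9,15)),(6,314,138,50,(.583,-.2493,.3518),.151,(16,23)),(6,314,138,60,(.583,-.2493,.3518),.11,(30,40))):
    g=cv2.cvtColor(cv2.imread(f"pics/w{k}.png")[v-r:v+r,u-r:u+r],cv2.COLOR_BGR2GRAY)
    g=cv2.resize(cv2.createCLAHE(3).apply(g),None,fx=3,fy=3,interpolation=cv2.INTER_CUBIC)
    c=cv2.HoughCircles(g,cv2.HOUGH_GRADIENT,1.5,20,param1=120,param2=15,minRadius=3*ra[0],maxRadius=3*ra[1])
    d["p"]=np.array(tcp)+off
    for q in ([] if c is None else c[0][:2]):
        uu,vv=u-r+q[0]/3,v-r+q[1]/3; print(k,z,uu.round(1),vv.round(1),"D",2*q[2]/3*(d["p"][2]-z)/d["fx"],plane(d,uu,vv,z).round(4))
E
python3 -m pendant '[{"dx":0.037,"dy":-0.005,"dz":0,"rx":0,"ry":0,"rz":0,"hand":0.05},{"dx":0.037,"dy":-0.005,"dz":0,"rx":0,"ry":0,"rz":0,"hand":0.05},{"dx":0,"dy":0,"dz":0.04,"rx":0,"ry":0,"rz":0,"hand":0.05},{"dx":0,"dy":0,"dz":0.04,"rx":0,"ry":0,"rz":0,"hand":0.05},{"dx":0,"dy":0,"dz":0.04,"rx":0,"ry":0,"rz":0,"hand":0.05},{"dx":0,"dy":0,"dz":0.035,"rx":0,"ry":0,"rz":0,"hand":0.05},{"dx":0,"dy":0,"dz":0,"rx":0,"ry":0,"rz":0,"hand":0.05},{"dx":0,"dy":0,"dz":0,"rx":0,"ry":0,"rz":0,"hand":0.05}]' 30
python3 -c '
from h import *
d=get("wrist");cv2.imwrite("pics/w7.png",d["frame"][:,:,::-1])'
```

```text
4 0.141 318.2 152.2 D 0.05649469683479274 [0.6313 0.1095 0.141 ]
4 0.141 334.2 153.2 D 0.06430455297952029 [0.6321 0.1253 0.141 ]
4 0.159 317.2 153.2 D 0.03667812073439162 [0.6314 0.109  0.159 ]
4 0.159 345.2 151.8 D 0.039854961239724145 [0.6299 0.1353 0.159 ]
5 0.111 323.2 164.8 D 0.019159240766792904 [ 0.6455 -0.0442  0.111 ]
5 0.111 317.8 158.8 D 0.017948026050078388 [ 0.6392 -0.0501  0.111 ]
5 0.07 314.8 152.2 D 0.05727466511206341 [ 0.6342 -0.0548  0.07  ]
5 0.07 310.2 146.8 D 0.053131394254835526 [ 0.6279 -0.0601  0.07  ]
3 0.126 315.8 125.2 D 0.03086427404620373 [0.4984 0.3256 0.126 ]
3 0.126 304.2 144.8 D 0.029709489869462417 [0.5174 0.3138 0.126 ]
6 0.151 300.2 137.2 D 0.043662429302202765 [ 0.5153 -0.2746  0.151 ]
6 0.151 313.8 137.8 D 0.040409923977892524 [ 0.5157 -0.2618  0.151 ]
6 0.11 316.2 136.8 D 0.08516025010374316 [ 0.5149 -0.2607  0.11  ]
6 0.11 310.2 140.2 D 0.07909313419963003 [ 0.5185 -0.2671  0.11  ]
clock: 5.45
position: [0.4626, -0.0089, 0.1954]
ee_rot: [-0.002, 0.001, 1.0, 0.0]
contact_force: [0.6, -0.5, 1.3]
width: 0.05
gripper_force: 0.0
```

View pics/w7.png

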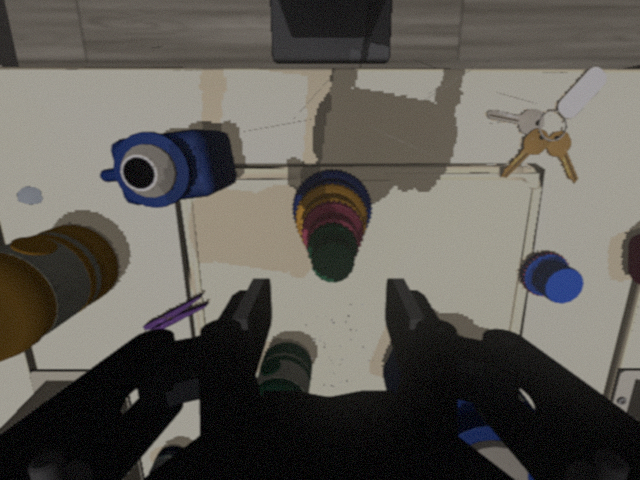

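Green cap centred between the fingers at (332,255), fingers at columns 268 and 388. Descend and grip.

```bash
python3 -m pendant '[{"dx":0,"dy":0.0025,"dz":0.034,"rx":0,"ry":0,"rz":0,"hand":0.05},{"dx":0,"dy":0,"dz":0.034,"rx":0,"ry":0,"rz":0,"hand":0.05},{"dx":0,"dy":0,"dz":0,"rx":0,"ry":0,"rz":0,"hand":0.05},{"dx":0,"dy":0,"dz":0,"rx":0,"ry":0,"rz":0,"hand":0.05},{"dx":0,"dy":0,"dz":0,"rx":0,"ry":0,"rz":0,"hand":0.035},{"dx":0,"dy":0,"dz":0,"rx":0,"ry":0,"rz":0,"hand":0.028},{"dx":0,"dy":0,"dz":0,"rx":0,"ry":0,"rz":0,"hand":0.018},{"dx":0,"dy":0,"dz":0,"rx":0,"ry":0,"rz":0,"hand":0.018},{"dx":0,"dy":0,"dz":0,"rx":0,"ry":0,"rz":0,"hand":0.018},{"dx":0,"dy":0,"dz":0,"rx":0,"ry":0,"rz":0,"hand":0.018}]' 25
```

```text
clock: 6.33
position: [0.4658, -0.0063, 0.1311]
ee_rot: [0.003, -0.0, 1.0, -0.001]
contact_force: [-0.6, 0.1, 7.1]
width: 0.0241
gripper_force: 24.3
```

```bash
python3 -m pendant '[{"dx":0,"dy":0,"dz":-0.01,"rx":0,"ry":0,"rz":0,"hand":0.018},{"dx":0,"dy":0,"dz":-0.03,"rx":0,"ry":0,"rz":0,"hand":0.018},{"dx":0,"dy":0,"dz":-0.03,"rx":0,"ry":0,"rz":0,"hand":0.018},{"dx":0,"dy":0,"dz":0,"rx":0,"ry":0,"rz":0,"hand":0.018},{"dx":0,"dy":0,"dz":0,"rx":0,"ry":0,"rz":0,"hand":0.018}]' 25
python3 - <<'E'
from h import *
print(manip.get_state()["position"],manip.get_state()["width"])
a=get("side");b=get("scene");w=get("wrist")
o=[cv2.resize(x,(400,300),interpolation=cv2.INTER_CUBIC) for x in (a["frame"][160:310,220:420],b["frame"][150:300,220:420],w["frame"][120:420,128:528])]
g=w["frame"][120:420,128:528]
cv2.imwrite("pics/g1.png",np.vstack([np.hstack(o[:2]),np.hstack([o[2],o[2]*0])])[:,:,::-1])
E
```

```text
clock: 6.75
position: [0.4653, -0.0061, 0.2012]
ee_rot: [0.003, -0.0, 1.0, -0.001]
contact_force: [0.3, -1.0, -0.5]
width: 0.0241
gripper_force: 24.7
[ 0.46525018 -0.00608245  0.20116236] 0.02406562963021692
```

View pics/g1.png

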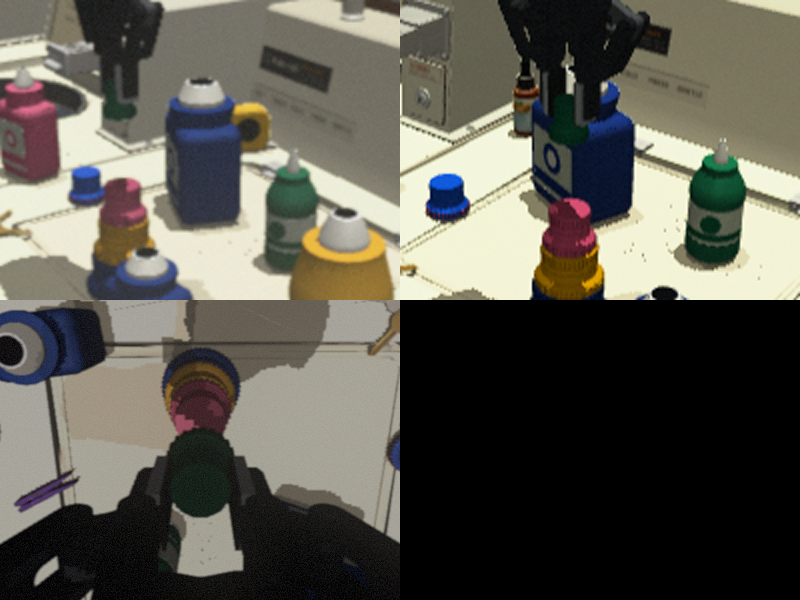

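Green cap is held upright: wrist crop (200,490), scene crop (568,118). Carry it to the green bottle.

```bash
python3 -m pendant '[{"dx":-0.034,"dy":-0.0102,"dz":0,"rx":0,"ry":0,"rz":0,"hand":0.018},{"dx":-0.034,"dy":-0.0102,"dz":0,"rx":0,"ry":0,"rz":0,"hand":0.018},{"dx":-0.034,"dy":-0.0102,"dz":0,"rx":0,"ry":0,"rz":0,"hand":0.018},{"dx":-0.034,"dy":-0.0102,"dz":0,"rx":0,"ry":0,"rz":0,"hand":0.018},{"dx":-0.034,"dy":-0.0102,"dz":0,"rx":0,"ry":0,"rz":0,"hand":0.018},{"dx":0,"dy":0,"dz":0.02,"rx":0,"ry":0,"rz":0,"hand":0.018},{"dx":0,"dy":0,"dz":0.022,"rx":0,"ry":0,"rz":0,"hand":0.018},{"dx":0,"dy":0,"dz":0,"rx":0,"ry":0,"rz":0,"hand":0.018},{"dx":0,"dy":0,"dz":0,"rx":0,"ry":0,"rz":0,"hand":0.018}]' 25
python3 - <<'E'
from h import *
print(manip.get_state()["position"],manip.get_state()["width"])
a=get("side");b=get("scene")
for d in(a,b):print(proj(d,manip.get_state()["position"]))
o=[cv2.resize(x,(400,400),interpolation=cv2.INTER_CUBIC) for x in (a["frame"][200:300,315:415],b["frame"][180:280,330:430])]
cv2.imwrite("pics/g2.png",np.hstack(o)[:,:,::-1])
E
```

```text
clock: 7.65
position: [0.6317, -0.0565, 0.1538]
ee_rot: [-0.003, 0.0, 1.0, 0.001]
contact_force: [-0.2, -0.1, 0.3]
width: 0.024
gripper_force: 24.7
[ 0.63170626 -0.05650257  0.15379737] 0.02404798925047734
(np.float64(366.15433700214686), np.float64(221.1246410180787))
(np.float64(382.4140913601048), np.float64(205.9956970684646))
```

View pics/g2.png

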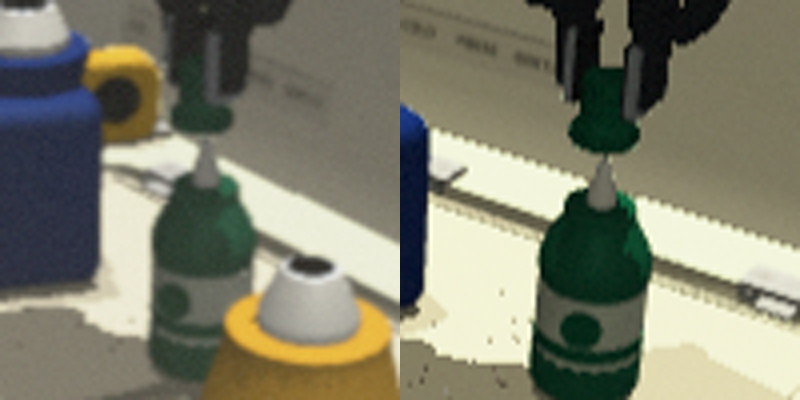

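Both views show the cap right over the spout: side columns 203 vs 206, scene 604 vs 603, at 4x zoom. Lower.

```bash
python3 -m pendant '[{"dx":-0.001,"dy":0,"dz":0.01,"rx":0,"ry":0,"rz":0,"hand":0.018},{"dx":0,"dy":0,"dz":0.01,"rx":0,"ry":0,"rz":0,"hand":0.018},{"dx":0,"dy":0,"dz":0.006,"rx":0,"ry":0,"rz":0,"hand":0.018},{"dx":0,"dy":0,"dz":0.003,"rx":0,"ry":0,"rz":0,"hand":0.018},{"dx":0,"dy":0,"dz":0.0015,"rx":0,"ry":0,"rz":0,"hand":0.018},{"dx":0,"dy":0,"dz":0.001,"rx":0,"ry":0,"rz":0,"hand":0.018},{"dx":0,"dy":0,"dz":0,"rx":0,"ry":0,"rz":0,"hand":0.018}]' 25
```

```text
clock: 8.33
position: [0.6344, -0.0568, 0.1247]
ee_rot: [-0.0, 0.0, 1.0, 0.0]
contact_force: [-0.0, -0.5, 0.0]
width: 0.0241
gripper_force: 24.7
```

```bash
python3 -m pendant '[{"dx":0,"dy":0,"dz":0.0015,"rx":0,"ry":0,"rz":0,"hand":0.018},{"dx":0,"dy":0,"dz":0.0015,"rx":0,"ry":0,"rz":0,"hand":0.018},{"dx":0,"dy":0,"dz":0,"rx":0,"ry":0,"rz":0,"hand":0.018},{"dx":0,"dy":0,"dz":0,"rx":0,"ry":0,"rz":0,"hand":0.018}]' 25
```

```text
clock: 8.67
position: [0.6348, -0.0569, 0.1225]
ee_rot: [0.001, 0.0, 1.0, -0.0]
contact_force: [-0.8, -0.1, 3.5]
width: 0.0243
gripper_force: 25.0
```

```bash
python3 -m pendant '[{"dx":0,"dy":0,"dz":-0.0005,"rx":0,"ry":0,"rz":0,"hand":0.03},{"dx":0,"dy":0,"dz":0,"rx":0,"ry":0,"rz":0,"hand":0.045},{"dx":0,"dy":0,"dz":0,"rx":0,"ry":0,"rz":0,"hand":0.045},{"dx":0,"dy":0,"dz":0,"rx":0,"ry":0,"rz":0,"hand":0.045},{"dx":0,"dy":0,"dz":-0.03,"rx":0,"ry":0,"rz":0,"hand":0.045},{"dx":0,"dy":0,"dz":-0.04,"rx":0,"ry":0,"rz":0,"hand":0.06},{"dx":0,"dy":0,"dz":-0.02,"rx":0,"ry":0,"rz":0,"hand":0.06},{"dx":0.0345,"dy":0.01,"dz":0,"rx":0,"ry":0,"rz":0,"hand":0.06},{"dx":0.0345,"dy":0.01,"dz":0,"rx":0,"ry":0,"rz":0,"hand":0.06},{"dx":0.0345,"dy":0.01,"dz":0,"rx":0,"ry":0,"rz":0,"hand":0.06},{"dx":0.0345,"dy":0.01,"dz":0,"rx":0,"ry":0,"rz":0,"hand":0.06},{"dx":0.0345,"dy":0.01,"dz":0,"rx":0,"ry":0,"rz":0,"hand":0.06}]' 25
python3 - <<'E'
from h import *
s=manip.get_state();print(s["position"],s["width"])
a=get("side");b=get("scene");w=get("wrist")
f=cv2.medianBlur(w["frame"],5)
for c,z in (("pink",.088),("yellow",.050)):
    m=mask(f,c,70,30); m[:,:220]=0;m[:,440:]=0
    for q in cv2.findContours(m,cv2.RETR_EXTERNAL,cv2.CHAIN_APPROX_NONE)[0]:
        if cv2.contourArea(q)>150: (u,v),r=cv2.minEnclosingCircle(q); print(c,u,v,"D",2*r*(w["p"][2]-z)/w["fx"],plane(w,u,v,z).round(4))
o=[cv2.resize(x,(400,300),interpolation=cv2.INTER_CUBIC) for x in (a["frame"][180:330,220:420],b["frame"][180:330,240:440],w["frame"][120:420,128:528])]
cv2.imwrite("pics/g3.png",np.vstack([np.hstack(o[:2]),np.hstack([o[2],o[2]*0])])[:,:,::-1])
E
```

```text
clock: 9.67
position: [0.4601, -0.0064, 0.212]
ee_rot: [-0.0, 0.0, 1.0, 0.0]
contact_force: [-0.1, 0.2, 0.4]
width: 0.06
gripper_force: 0.0
[ 0.46007259 -0.00636278  0.21200209] 0.05997834610007989
pink 326.5 238.9166717529297 D 0.04658497642842151 [ 0.4645 -0.0057  0.088 ]
yellow 326.4266357421875 222.51222229003906 D 0.060535302259152615 [ 0.4602 -0.0059  0.05  ]
```

View pics/g3.png

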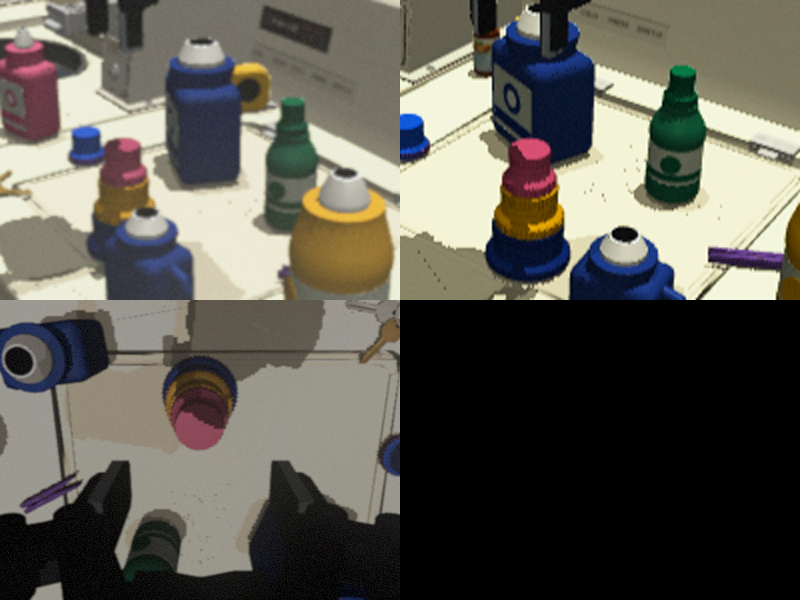

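Green cap is seated (side crop (293,112), skirt on the shoulder). Pink is now at the top of the stack, centred between the fingers. Descend and grip pink.

```bash
python3 -m pendant '[{"dx":-0.002,"dy":0,"dz":0.039,"rx":0,"ry":0,"rz":0,"hand":0.06},{"dx":0,"dy":0,"dz":0.039,"rx":0,"ry":0,"rz":0,"hand":0.06},{"dx":0,"dy":0,"dz":0.039,"rx":0,"ry":0,"rz":0,"hand":0.06},{"dx":0,"dy":0,"dz":0,"rx":0,"ry":0,"rz":0,"hand":0.06},{"dx":0,"dy":0,"dz":0,"rx":0,"ry":0,"rz":0,"hand":0.06},{"dx":0,"dy":0,"dz":0,"rx":0,"ry":0,"rz":0,"hand":0.046},{"dx":0,"dy":0,"dz":0,"rx":0,"ry":0,"rz":0,"hand":0.039},{"dx":0,"dy":0,"dz":0,"rx":0,"ry":0,"rz":0,"hand":0.028},{"dx":0,"dy":0,"dz":0,"rx":0,"ry":0,"rz":0,"hand":0.028},{"dx":0,"dy":0,"dz":0,"rx":0,"ry":0,"rz":0,"hand":0.028},{"dx":0,"dy":0,"dz":0,"rx":0,"ry":0,"rz":0,"hand":0.028}]' 25
```

```text
clock: 10.73
position: [0.4663, -0.0071, 0.0977]
ee_rot: [0.003, 0.0, 1.0, -0.0]
contact_force: [1.8, 0.1, 6.5]
width: 0.0347
gripper_force: 25.0
```

```bash
python3 -m pendant '[{"dx":0,"dy":0,"dz":-0.01,"rx":0,"ry":0,"rz":0,"hand":0.028},{"dx":0,"dy":0,"dz":-0.035,"rx":0,"ry":0,"rz":0,"hand":0.028},{"dx":0,"dy":0,"dz":-0.035,"rx":0,"ry":0,"rz":0,"hand":0.028},{"dx":0,"dy":0,"dz":-0.035,"rx":0,"ry":0,"rz":0,"hand":0.028},{"dx":0,"dy":0,"dz":0,"rx":0,"ry":0,"rz":0,"hand":0.028},{"dx":-0.0047,"dy":0.037,"dz":0,"rx":0,"ry":0,"rz":0,"hand":0.028},{"dx":-0.0047,"dy":0.037,"dz":0,"rx":0,"ry":0,"rz":0,"hand":0.028},{"dx":-0.0047,"dy":0.037,"dz":0,"rx":0,"ry":0,"rz":0,"hand":0.028},{"dx":-0.0047,"dy":0.037,"dz":0,"rx":0,"ry":0,"rz":0,"hand":0.028},{"dx":-0.0047,"dy":0.037,"dz":0,"rx":0,"ry":0,"rz":0,"hand":0.028},{"dx":-0.0047,"dy":0.037,"dz":0,"rx":0,"ry":0,"rz":0,"hand":0.028},{"dx":-0.0047,"dy":0.037,"dz":0,"rx":0,"ry":0,"rz":0,"hand":0.028}]' 25
python3 -m pendant '[{"dx":-0.0047,"dy":0.037,"dz":0,"rx":0,"ry":0,"rz":0,"hand":0.028},{"dx":-0.0047,"dy":0.037,"dz":0,"rx":0,"ry":0,"rz":0,"hand":0.028},{"dx":0,"dy":0,"dz":0,"rx":0,"ry":0,"rz":0,"hand":0.028},{"dx":0,"dy":0,"dz":0.025,"rx":0,"ry":0,"rz":0,"hand":0.028},{"dx":0,"dy":0,"dz":0.015,"rx":0,"ry":0,"rz":0,"hand":0.028},{"dx":0,"dy":0,"dz":0,"rx":0,"ry":0,"rz":0,"hand":0.028},{"dx":0,"dy":0,"dz":0,"rx":0,"ry":0,"rz":0,"hand":0.028}]' 25
```

```text
clock: 11.73
position: [0.4967, 0.254, 0.2109]
ee_rot: [0.001, -0.0, 1.0, 0.0]
contact_force: [1.9, -0.5, 0.7]
width: 0.0346
gripper_force: 25.2
clock: 12.32
position: [0.5057, 0.3256, 0.1699]
ee_rot: [-0.001, 0.0, 1.0, -0.0]
contact_force: [0.5, -0.2, -0.3]
width: 0.035
gripper_force: 25.3
```

```bash
cat >> h.py <<'E'
def profile(c,P,spread=34,up=30,dn=45,step=2):
    for n in ("side","scene"):
        d=get(n); u,v=map(int,proj(d,P)); f=d["frame"]; m=mask(f,c,90,40)
        e=proj(d,np.array(P)+[.01,0,0]); g=proj(d,np.array(P)+[0,.01,0]); z=proj(d,np.array(P)-[0,0,.05])
        print(n,u,v,"du/10mm x,y:",round(e[0]-u-proj(d,P)[0]%1,1),round(g[0]-proj(d,P)[0],1),"vertical u per 50mm",round(z[0]-proj(d,P)[0],1))
        hs=cv2.cvtColor(f,cv2.COLOR_RGB2HSV)
        for r in range(v-up,v+dn,step):
            c0=max(u-spread,0); x=np.where(m[r,c0:u+spread])[0]+c0
            w=np.where((hs[r,c0:u+spread,1]<40)&(hs[r,c0:u+spread,2]<235))[0]+c0
            if len(x): print(r,x.min(),x.max(),len(x),(x.min()+x.max())/2, end=" | ")
        print()
E
python3 - <<'E'
from h import *
profile("pink",(.505,.329,.147))
a=get("side");b=get("scene")
o=[]
for d in(a,b):
    u,v=map(int,proj(d,(.505,.329,.147))); o.append(cv2.resize(d["frame"][max(v-50,0):v+50,u-50:u+50],(400,400),interpolation=cv2.INTER_CUBIC))
cv2.imwrite("pics/p2.png",np.hstack(o)[:,:,::-1])
E
```

```text
side 230 191 du/10mm x,y: 3.7 -1.6 vertical u per 50mm 1.6
177 224 227 4 225.5 | 179 224 228 5 226.0 | 181 224 228 5 226.0 | 183 224 228 5 226.0 | 185 224 229 6 226.5 | 187 224 236 13 230.0 | 189 222 238 17 230.0 | 191 222 237 16 229.5 | 193 228 232 5 230.0 | 201 237 240 4 238.5 | 203 223 241 8 232.0 | 205 223 241 19 232.0 | 207 223 240 18 231.5 | 209 223 241 19 232.0 | 211 219 245 27 232.0 | 213 219 247 29 233.0 | 215 219 247 29 233.0 | 217 219 247 29 233.0 | 219 224 247 24 235.5 | 221 229 247 19 238.0 | 223 232 247 16 239.5 | 225 224 247 17 235.5 | 227 232 247 16 239.5 | 229 233 247 15 240.0 | 231 233 247 15 240.0 | 233 233 247 15 240.0 | 235 233 248 16 240.5 | 
scene 191 182 du/10mm x,y: 3.7 -3.1 vertical u per 50mm 2.7
162 187 191 3 189.0 | 164 182 191 10 186.5 | 166 181 191 11 186.0 | 168 181 192 12 186.5 | 170 182 192 11 187.0 | 172 182 192 11 187.0 | 174 182 200 14 191.0 | 176 181 202 22 191.5 | 178 180 202 23 191.0 | 180 180 202 23 191.0 | 182 181 200 20 190.5 | 184 183 195 13 189.0 | 192 183 202 8 192.5 | 194 182 203 10 192.5 | 196 182 203 16 192.5 | 198 182 204 23 193.0 | 200 182 204 23 193.0 | 202 180 208 29 194.0 | 204 177 212 36 194.5 | 206 176 213 38 194.5 | 208 175 213 39 194.0 | 210 176 214 39 195.0 | 212 176 214 39 195.0 | 214 176 214 35 195.0 | 216 188 214 27 201.0 | 218 197 214 18 205.5 | 220 177 214 17 195.5 | 222 177 215 24 196.0 | 224 184 215 22 199.5 | 226 178 215 21 196.5 |
```

```bash
python3 -m pendant '[{"dx":-0.002,"dy":0.003,"dz":0,"rx":0,"ry":0,"rz":0,"hand":0.028},{"dx":0,"dy":0,"dz":0.01,"rx":0,"ry":0,"rz":0,"hand":0.028},{"dx":0,"dy":0,"dz":0.008,"rx":0,"ry":0,"rz":0,"hand":0.028},{"dx":0,"dy":0,"dz":0.006,"rx":0,"ry":0,"rz":0,"hand":0.028},{"dx":0,"dy":0,"dz":0.003,"rx":0,"ry":0,"rz":0,"hand":0.028},{"dx":0,"dy":0,"dz":0.001,"rx":0,"ry":0,"rz":0,"hand":0.028},{"dx":0,"dy":0,"dz":0,"rx":0,"ry":0,"rz":0,"hand":0.028},{"dx":0,"dy":0,"dz":0,"rx":0,"ry":0,"rz":0,"hand":0.028}]' 25
```

```text
clock: 13.18
position: [0.5083, 0.3293, 0.1423]
ee_rot: [0.0, 0.0, 1.0, 0.0]
contact_force: [0.8, 0.1, -0.0]
width: 0.0353
gripper_force: 25.3
```

```bash
python3 -m pendant '[{"dx":0,"dy":0,"dz":0.0015,"rx":0,"ry":0,"rz":0,"hand":0.028},{"dx":0,"dy":0,"dz":0.0015,"rx":0,"ry":0,"rz":0,"hand":0.028},{"dx":0,"dy":0,"dz":0,"rx":0,"ry":0,"rz":0,"hand":0.028},{"dx":0,"dy":0,"dz":0,"rx":0,"ry":0,"rz":0,"hand":0.028}]' 25
```

```text
clock: 13.52
position: [0.5084, 0.3295, 0.1403]
ee_rot: [0.001, 0.0, 1.0, 0.0]
contact_force: [-1.6, -0.9, 4.1]
width: 0.0348
gripper_force: 25.6
```

Contact at the expected height. Release and return.

```bash
python3 -m pendant '[{"dx":0,"dy":0,"dz":-0.0005,"rx":0,"ry":0,"rz":0,"hand":0.042},{"dx":0,"dy":0,"dz":0,"rx":0,"ry":0,"rz":0,"hand":0.06},{"dx":0,"dy":0,"dz":0,"rx":0,"ry":0,"rz":0,"hand":0.06},{"dx":0,"dy":0,"dz":0,"rx":0,"ry":0,"rz":0,"hand":0.06},{"dx":0,"dy":0,"dz":-0.03,"rx":0,"ry":0,"rz":0,"hand":0.06},{"dx":0,"dy":0,"dz":-0.04,"rx":0,"ry":0,"rz":0,"hand":0.075},{"dx":0.005,"dy":-0.037,"dz":0,"rx":0,"ry":0,"rz":0,"hand":0.075},{"dx":0.005,"dy":-0.037,"dz":0,"rx":0,"ry":0,"rz":0,"hand":0.075},{"dx":0.005,"dy":-0.037,"dz":0,"rx":0,"ry":0,"rz":0,"hand":0.075},{"dx":0.005,"dy":-0.037,"dz":0,"rx":0,"ry":0,"rz":0,"hand":0.075},{"dx":0.005,"dy":-0.037,"dz":0,"rx":0,"ry":0,"rz":0,"hand":0.075},{"dx":0.005,"dy":-0.037,"dz":0,"rx":0,"ry":0,"rz":0,"hand":0.075}]' 25
python3 -m pendant '[{"dx":0.005,"dy":-0.037,"dz":0,"rx":0,"ry":0,"rz":0,"hand":0.075},{"dx":0.005,"dy":-0.037,"dz":0,"rx":0,"ry":0,"rz":0,"hand":0.075},{"dx":0.005,"dy":-0.037,"dz":0,"rx":0,"ry":0,"rz":0,"hand":0.075},{"dx":0,"dy":0,"dz":0,"rx":0,"ry":0,"rz":0,"hand":0.075},{"dx":0,"dy":0,"dz":0,"rx":0,"ry":0,"rz":0,"hand":0.075}]' 25
python3 - <<'E'
from h import *
profile("pink",(.505,.329,.147),dn=70,up=15,step=3)
w=get("wrist")
f=cv2.medianBlur(w["frame"],5)
for c,z in (("yellow",.050),("blue",.010)):
    m=mask(f,c,70,30); m[:,:220]=0;m[:,440:]=0; m[300:]=0
    for q in cv2.findContours(m,cv2.RETR_EXTERNAL,cv2.CHAIN_APPROX_NONE)[0]:
        if cv2.contourArea(q)>150: (u,v),r=cv2.minEnclosingCircle(q); print(c,u,v,"D",2*r*(w["p"][2]-z)/w["fx"],plane(w,u,v,z).round(4))
E
```

```text
clock: 14.52
position: [0.4776, 0.1056, 0.2097]
ee_rot: [0.0, -0.0, 1.0, -0.0]
contact_force: [1.1, -0.2, -0.9]
width: 0.0751
gripper_force: 0.0
clock: 14.93
position: [0.463, -0.0056, 0.2098]
ee_rot: [0.0, 0.002, 1.0, 0.0]
contact_force: [0.1, 0.9, 0.2]
width: 0.0751
gripper_force: 0.0
side 230 191 du/10mm x,y: 3.7 -1.6 vertical u per 50mm 1.6
188 228 235 8 231.5 | 191 224 237 14 230.5 | 194 225 236 12 230.5 | 197 226 237 12 231.5 | 200 222 240 19 231.0 | 203 223 240 18 231.5 | 206 223 240 18 231.5 | 209 221 241 21 231.0 | 212 219 246 28 232.5 | 215 219 247 29 233.0 | 218 221 247 27 234.0 | 221 229 247 19 238.0 | 224 233 246 14 239.5 | 227 232 247 16 239.5 | 230 233 247 15 240.0 | 233 233 247 15 240.0 | 236 221 247 19 234.0 | 239 225 248 23 236.5 | 242 234 248 15 241.0 | 245 226 247 17 236.5 | 248 233 239 7 236.0 | 
scene 191 182 du/10mm x,y: 3.7 -3.1 vertical u per 50mm 2.7
176 185 196 12 190.5 | 179 183 199 17 191.0 | 182 183 200 18 191.5 | 185 183 200 18 191.5 | 188 183 202 20 192.5 | 191 181 203 23 192.0 | 194 182 204 23 193.0 | 197 182 203 22 192.5 | 200 182 204 23 193.0 | 203 178 211 34 194.5 | 206 176 213 38 194.5 | 209 175 213 39 194.0 | 212 176 214 39 195.0 | 215 176 214 32 195.0 | 218 197 214 18 205.5 | 221 177 215 20 196.0 | 224 184 215 22 199.5 | 227 178 215 21 196.5 | 230 188 216 21 202.0 | 233 179 216 23 197.5 | 236 180 216 33 198.0 | 239 180 216 26 198.0 | 242 182 214 23 198.0 | 245 192 210 19 201.0 | 
yellow 323.65374755859375 215.75027465820312 D 0.06306301967852317 [ 0.4625 -0.0069  0.05  ]
blue 340.0 190.5 D 0.059068500742642686 [0.446  0.0088 0.01  ]
```

Pink cap is down: the skirt rows run straight into the collar, centres 231.5/192 agree. Now yellow.

```bash
python3 -m pendant '[{"dx":0,"dy":0,"dz":0.0375,"rx":0,"ry":0,"rz":0,"hand":0.075},{"dx":0,"dy":0,"dz":0.0375,"rx":0,"ry":0,"rz":0,"hand":0.075},{"dx":0,"dy":0,"dz":0.0375,"rx":0,"ry":0,"rz":0,"hand":0.075},{"dx":0,"dy":0,"dz":0.0365,"rx":0,"ry":0,"rz":0,"hand":0.075},{"dx":0,"dy":0,"dz":0,"rx":0,"ry":0,"rz":0,"hand":0.075},{"dx":0,"dy":0,"dz":0,"rx":0,"ry":0,"rz":0,"hand":0.06},{"dx":0,"dy":0,"dz":0,"rx":0,"ry":0,"rz":0,"hand":0.053},{"dx":0,"dy":0,"dz":0,"rx":0,"ry":0,"rz":0,"hand":0.042},{"dx":0,"dy":0,"dz":0,"rx":0,"ry":0,"rz":0,"hand":0.042},{"dx":0,"dy":0,"dz":0,"rx":0,"ry":0,"rz":0,"hand":0.042},{"dx":0,"dy":0,"dz":0,"rx":0,"ry":0,"rz":0,"hand":0.042}]' 25
```

```text
clock: 16.0
position: [0.4652, -0.0038, 0.0627]
ee_rot: [0.003, 0.0, 1.0, -0.0]
contact_force: [0.7, 1.4, 8.3]
width: 0.0486
gripper_force: 26.5
```

```bash
python3 -m pendant '[{"dx":0,"dy":0,"dz":-0.01,"rx":0,"ry":0,"rz":0,"hand":0.042},{"dx":0,"dy":0,"dz":-0.036,"rx":0,"ry":0,"rz":0,"hand":0.042},{"dx":0,"dy":0,"dz":-0.036,"rx":0,"ry":0,"rz":0,"hand":0.042},{"dx":0,"dy":0,"dz":-0.036,"rx":0,"ry":0,"rz":0,"hand":0.042},{"dx":0,"dy":0,"dz":-0.036,"rx":0,"ry":0,"rz":0,"hand":0.042},{"dx":-0.0077,"dy":-0.0367,"dz":0,"rx":0,"ry":0,"rz":0,"hand":0.042},{"dx":-0.0077,"dy":-0.0367,"dz":0,"rx":0,"ry":0,"rz":0,"hand":0.042},{"dx":-0.0077,"dy":-0.0367,"dz":0,"rx":0,"ry":0,"rz":0,"hand":0.042},{"dx":-0.0077,"dy":-0.0367,"dz":0,"rx":0,"ry":0,"rz":0,"hand":0.042},{"dx":-0.0077,"dy":-0.0367,"dz":0,"rx":0,"ry":0,"rz":0,"hand":0.042},{"dx":-0.0077,"dy":-0.0367,"dz":0,"rx":0,"ry":0,"rz":0,"hand":0.042},{"dx":-0.0077,"dy":-0.0367,"dz":0,"rx":0,"ry":0,"rz":0,"hand":0.042}]' 25
python3 -m pendant '[{"dx":0,"dy":0,"dz":0.01,"rx":0,"ry":0,"rz":0,"hand":0.042},{"dx":0,"dy":0,"dz":0.006,"rx":0,"ry":0,"rz":0,"hand":0.042},{"dx":0,"dy":0,"dz":0,"rx":0,"ry":0,"rz":0,"hand":0.042},{"dx":0,"dy":0,"dz":0,"rx":0,"ry":0,"rz":0,"hand":0.042}]' 25
python3 -c '
from h import *
profile("yellow",(.516,-.262,.172),spread=50,up=30,dn=60)'
```

```text
clock: 17.0
position: [0.5169, -0.2627, 0.2155]
ee_rot: [0.0, 0.0, 1.0, -0.0]
contact_force: [1.4, 0.3, 0.3]
width: 0.0483
gripper_force: 26.3
clock: 17.33
position: [0.5163, -0.2593, 0.1985]
ee_rot: [-0.001, -0.0, 1.0, 0.001]
contact_force: [-0.0, 0.2, -0.1]
width: 0.0485
gripper_force: 26.3
side 391 264 du/10mm x,y: 5.0 -4.4 vertical u per 50mm -1.8
234 341 396 29 368.5 | 236 375 398 24 386.5 | 238 375 398 24 386.5 | 240 375 397 23 386.0 | 242 375 398 24 386.5 | 244 375 397 23 386.0 | 246 375 397 23 386.0 | 248 374 397 24 385.5 | 250 374 397 24 385.5 | 252 373 398 26 385.5 | 254 371 407 37 389.0 | 256 370 409 40 389.5 | 258 370 411 42 390.5 | 260 370 410 41 390.0 | 262 370 410 41 390.0 | 264 372 409 38 390.5 | 266 374 407 34 390.5 | 268 381 404 24 392.5 | 270 392 393 2 392.5 | 274 377 404 4 390.5 | 276 374 408 10 391.0 | 278 372 410 13 391.0 | 280 372 411 14 391.5 | 282 371 412 17 391.5 | 284 371 412 21 391.5 | 286 370 412 32 391.0 | 288 369 412 44 390.5 | 290 368 412 45 390.0 | 292 368 413 46 390.5 | 294 367 413 47 390.0 | 296 366 414 49 390.0 | 298 366 414 49 390.0 | 300 366 415 
[... 660 characters left out ...]
44 467.5 | 261 448 488 41 468.0 | 263 451 488 38 469.5 | 265 453 486 34 469.5 | 267 447 484 34 465.5 | 269 445 479 23 462.0 | 271 444 480 11 462.0 | 273 443 483 14 463.0 | 275 443 485 15 464.0 | 277 442 486 19 464.0 | 279 441 487 23 464.0 | 281 440 487 28 463.5 | 283 438 487 38 462.5 | 285 437 486 50 461.5 | 287 436 487 52 461.5 | 289 435 487 53 461.0 | 291 434 487 54 460.5 | 293 434 487 54 460.5 | 295 433 487 55 460.0 | 297 433 488 56 460.5 | 299 432 488 57 460.0 | 301 433 488 56 460.5 | 303 433 488 56 460.5 | 305 433 488 56 460.5 | 307 433 488 56 460.5 | 309 433 487 55 460.0 | 311 435 487 53 461.0 | 313 436 486 51 461.0 | 315 438 485 48 461.5 | 317 441 484 44 462.5 | 319 431 483 49 457.0 |
```

```bash
python3 -m pendant '[{"dx":-0.002,"dy":-0.0015,"dz":0,"rx":0,"ry":0,"rz":0,"hand":0.042},{"dx":-0.001,"dy":0,"dz":0.01,"rx":0,"ry":0,"rz":0,"hand":0.042},{"dx":0,"dy":0,"dz":0.008,"rx":0,"ry":0,"rz":0,"hand":0.042},{"dx":0,"dy":0,"dz":0.006,"rx":0,"ry":0,"rz":0,"hand":0.042},{"dx":0,"dy":0,"dz":0.003,"rx":0,"ry":0,"rz":0,"hand":0.042},{"dx":0,"dy":0,"dz":0.002,"rx":0,"ry":0,"rz":0,"hand":0.042},{"dx":0,"dy":0,"dz":0.001,"rx":0,"ry":0,"rz":0,"hand":0.042},{"dx":0,"dy":0,"dz":0,"rx":0,"ry":0,"rz":0,"hand":0.042},{"dx":0,"dy":0,"dz":0,"rx":0,"ry":0,"rz":0,"hand":0.042}]' 25
```

```text
clock: 18.18
position: [0.5204, -0.2625, 0.169]
ee_rot: [0.0, 0.0, 1.0, -0.0]
contact_force: [0.3, 0.1, -1.0]
width: 0.0486
gripper_force: 26.3
```

```bash
python3 -m pendant '[{"dx":0,"dy":0,"dz":0.0015,"rx":0,"ry":0,"rz":0,"hand":0.042},{"dx":0,"dy":0,"dz":0.001,"rx":0,"ry":0,"rz":0,"hand":0.042},{"dx":0,"dy":0,"dz":0,"rx":0,"ry":0,"rz":0,"hand":0.042},{"dx":0,"dy":0,"dz":0,"rx":0,"ry":0,"rz":0,"hand":0.042}]' 25
```

```text
clock: 18.52
position: [0.5205, -0.2626, 0.1683]
ee_rot: [0.001, 0.0, 1.0, -0.001]
contact_force: [-2.4, 1.1, 8.2]
width: 0.0486
gripper_force: 27.1
```

```bash
python3 -m pendant '[{"dx":0,"dy":0,"dz":-0.001,"rx":0,"ry":0,"rz":0,"hand":0.055},{"dx":0,"dy":0,"dz":0,"rx":0,"ry":0,"rz":0,"hand":0.07},{"dx":0,"dy":0,"dz":0,"rx":0,"ry":0,"rz":0,"hand":0.07},{"dx":0,"dy":0,"dz":0,"rx":0,"ry":0,"rz":0,"hand":0.07},{"dx":0,"dy":0,"dz":-0.03,"rx":0,"ry":0,"rz":0,"hand":0.07},{"dx":0,"dy":0,"dz":-0.03,"rx":0,"ry":0,"rz":0,"hand":0.085},{"dx":0.0081,"dy":0.0367,"dz":0,"rx":0,"ry":0,"rz":0,"hand":0.085},{"dx":0.0081,"dy":0.0367,"dz":0,"rx":0,"ry":0,"rz":0,"hand":0.085},{"dx":0.0081,"dy":0.0367,"dz":0,"rx":0,"ry":0,"rz":0,"hand":0.085},{"dx":0.0081,"dy":0.0367,"dz":0,"rx":0,"ry":0,"rz":0,"hand":0.085},{"dx":0.0081,"dy":0.0367,"dz":0,"rx":0,"ry":0,"rz":0,"hand":0.085},{"dx":0.0081,"dy":0.0367,"dz":0,"rx":0,"ry":0,"rz":0,"hand":0.085}]' 25
python3 -m pendant '[{"dx":0.0081,"dy":0.0367,"dz":0,"rx":0,"ry":0,"rz":0,"hand":0.085},{"dx":0,"dy":0,"dz":0,"rx":0,"ry":0,"rz":0,"hand":0.085},{"dx":0,"dy":0,"dz":0,"rx":0,"ry":0,"rz":0,"hand":0.085}]' 25
python3 - <<'E'
from h import *
profile("yellow",(.516,-.262,.172),spread=50,up=20,dn=35,step=3)
w=get("wrist")
f=cv2.medianBlur(w["frame"],5);cv2.imwrite("pics/b0.png",f[:,:,::-1])
for c,z in (("blue",.010),):
    m=mask(f,c,60,20); m[:,:220]=0;m[:,440:]=0; m[300:]=0
    for q in cv2.findContours(m,cv2.RETR_EXTERNAL,cv2.CHAIN_APPROX_NONE)[0]:
        if cv2.contourArea(q)>150: (u,v),r=cv2.minEnclosingCircle(q); print(c,u,v,cv2.boundingRect(q),"D",2*r*(w["p"][2]-z)/w["fx"],plane(w,u,v,z).round(4))
E
```

```text
clock: 19.52
position: [0.4708, -0.0405, 0.2271]
ee_rot: [0.0, 0.0, 1.0, 0.0]
contact_force: [1.7, 0.4, -0.7]
width: 0.0848
gripper_force: 0.0
clock: 19.77
position: [0.4629, -0.0037, 0.2273]
ee_rot: [0.0, -0.002, 1.0, -0.0]
contact_force: [-1.0, -0.9, -0.1]
width: 0.085
gripper_force: 0.0
side 391 264 du/10mm x,y: 5.0 -4.4 vertical u per 50mm -1.8
253 381 404 24 392.5 | 256 377 409 33 393.0 | 259 377 410 34 393.5 | 262 377 409 33 393.0 | 265 377 409 33 393.0 | 268 377 409 33 393.0 | 271 374 409 36 391.5 | 274 372 412 41 392.0 | 277 372 413 42 392.5 | 280 371 412 42 391.5 | 283 371 412 42 391.5 | 286 370 412 43 391.0 | 289 369 412 44 390.5 | 292 367 413 47 390.0 | 295 366 414 49 390.0 | 298 366 414 49 390.0 | 
scene 467 261 du/10mm x,y: 2.5 -6.7 vertical u per 50mm -5.7
241 463 482 20 472.5 | 244 464 482 19 473.0 | 247 455 481 27 468.0 | 250 452 483 32 467.5 | 253 451 486 36 468.5 | 256 451 487 37 469.0 | 259 451 487 37 469.0 | 262 449 486 38 467.5 | 265 445 486 42 465.5 | 268 444 489 43 466.5 | 271 444 487 44 465.5 | 274 443 507 47 475.0 | 277 442 488 47 465.0 | 280 440 487 48 463.5 | 283 438 487 50 462.5 | 286 437 486 50 461.5 | 289 435 487 53 461.0 | 292 434 487 54 460.5 | 295 433 487 55 460.0 | 
blue 329.2070617675781 201.84580993652344 (294, 166, 71, 73) D 0.07574214925688878 [ 0.4612 -0.0045  0.01  ]
blue 222.0 158.0 (220, 132, 13, 53) D 0.05384261960705755 [ 0.4163 -0.1129  0.01  ]
```

Yellow cap is down (skirt rows meet the shoulder at row 271 in the side view). The blue cap measures 75.7 mm at (0.462,-0.0045), matching 76 mm. Grip it.

```bash
python3 -m pendant '[{"dx":0,"dy":0,"dz":0.036,"rx":0,"ry":0,"rz":0,"hand":0.085},{"dx":0,"dy":0,"dz":0.036,"rx":0,"ry":0,"rz":0,"hand":0.085},{"dx":0,"dy":0,"dz":0.036,"rx":0,"ry":0,"rz":0,"hand":0.085},{"dx":0,"dy":0,"dz":0.036,"rx":0,"ry":0,"rz":0,"hand":0.085},{"dx":0,"dy":0,"dz":0.036,"rx":0,"ry":0,"rz":0,"hand":0.085},{"dx":0,"dy":0,"dz":0.029,"rx":0,"ry":0,"rz":0,"hand":0.085},{"dx":0,"dy":0,"dz":0,"rx":0,"ry":0,"rz":0,"hand":0.075},{"dx":0,"dy":0,"dz":0,"rx":0,"ry":0,"rz":0,"hand":0.067},{"dx":0,"dy":0,"dz":0,"rx":0,"ry":0,"rz":0,"hand":0.056},{"dx":0,"dy":0,"dz":0,"rx":0,"ry":0,"rz":0,"hand":0.056},{"dx":0,"dy":0,"dz":0,"rx":0,"ry":0,"rz":0,"hand":0.056},{"dx":0,"dy":0,"dz":0,"rx":0,"ry":0,"rz":0,"hand":0.056}]' 30
```

```text
clock: 20.92
position: [0.4646, -0.0056, 0.0198]
ee_rot: [0.002, 0.0, 1.0, -0.0]
contact_force: [0.5, -0.6, -0.3]
width: 0.0633
gripper_force: 32.9
```

```bash
python3 -m pendant '[{"dx":0,"dy":0,"dz":-0.01,"rx":0,"ry":0,"rz":0,"hand":0.056},{"dx":0,"dy":0,"dz":-0.037,"rx":0,"ry":0,"rz":0,"hand":0.056},{"dx":0,"dy":0,"dz":-0.037,"rx":0,"ry":0,"rz":0,"hand":0.056},{"dx":0,"dy":0,"dz":-0.037,"rx":0,"ry":0,"rz":0,"hand":0.056},{"dx":0,"dy":0,"dz":-0.037,"rx":0,"ry":0,"rz":0,"hand":0.056},{"dx":0,"dy":0,"dz":-0.037,"rx":0,"ry":0,"rz":0,"hand":0.056},{"dx":-0.0284,"dy":0.019,"dz":0,"rx":0,"ry":0,"rz":0,"hand":0.056},{"dx":-0.0284,"dy":0.019,"dz":0,"rx":0,"ry":0,"rz":0,"hand":0.056},{"dx":-0.0284,"dy":0.019,"dz":0,"rx":0,"ry":0,"rz":0,"hand":0.056},{"dx":-0.0284,"dy":0.019,"dz":0,"rx":0,"ry":0,"rz":0,"hand":0.056},{"dx":-0.0284,"dy":0.019,"dz":0,"rx":0,"ry":0,"rz":0,"hand":0.056},{"dx":-0.0284,"dy":0.019,"dz":0,"rx":0,"ry":0,"rz":0,"hand":0.056}]' 30
python3 -m pendant '[{"dx":0,"dy":0,"dz":0.015,"rx":0,"ry":0,"rz":0,"hand":0.056},{"dx":0,"dy":0,"dz":0.01,"rx":0,"ry":0,"rz":0,"hand":0.056},{"dx":0,"dy":0,"dz":0,"rx":0,"ry":0,"rz":0,"hand":0.056},{"dx":0,"dy":0,"dz":0,"rx":0,"ry":0,"rz":0,"hand":0.056}]' 30
python3 - <<'E'
from h import *
profile("blue",(.6315,.109,.165),spread=45,up=25,dn=45)
o=[]
for n in("side","scene"):
    d=get(n);u,v=map(int,proj(d,(.6315,.109,.165))); o.append(cv2.resize(d["frame"][max(v-50,0):max(v-50,0)+100,u-50:u+50],(400,400),interpolation=cv2.INTER_CUBIC))
cv2.imwrite("pics/b2.png",np.hstack(o)[:,:,::-1])
E
```

```text
clock: 21.92
position: [0.6348, 0.1099, 0.2144]
ee_rot: [0.001, -0.0, 1.0, 0.0]
contact_force: [0.6, 0.3, -0.1]
width: 0.0633
gripper_force: 33.6
clock: 22.25
position: [0.6322, 0.1083, 0.1878]
ee_rot: [-0.001, 0.0, 1.0, -0.0]
contact_force: [0.9, 0.1, -0.5]
width: 0.0635
gripper_force: 33.6
side 319 197 du/10mm x,y: 3.7 -2.4 vertical u per 50mm 0.1
178 308 322 12 315.0 | 180 308 323 13 315.5 | 182 308 323 14 315.5 | 184 308 322 13 315.0 | 186 309 323 13 316.0 | 188 308 323 16 315.5 | 190 308 324 17 316.0 | 192 306 335 29 320.5 | 194 305 336 31 320.5 | 196 307 334 26 320.5 | 198 311 330 17 320.5 | 200 316 320 3 318.0 | 210 333 335 3 334.0 | 212 333 336 4 334.5 | 214 307 335 8 321.0 | 216 309 332 17 320.5 | 218 305 330 14 317.5 | 220 314 327 6 320.5 | 222 305 335 11 320.0 | 224 312 338 18 325.0 | 226 310 339 21 324.5 | 228 309 339 29 324.0 | 230 310 339 25 324.5 | 232 313 338 21 325.5 | 234 313 337 11 325.0 | 236 318 338 12 328.0 | 238 316 338 9 327.0 | 240 315 335 5 325.0 | 
scene 311 181 du/10mm x,y: 2.9 -3.9 vertical u per 50mm -0.2
156 313 320 8 316.5 | 158 320 321 2 320.5 | 160 296 299 4 297.5 | 162 297 298 2 297.5 | 164 302 302 1 302.0 | 166 306 318 11 312.0 | 168 304 318 8 311.0 | 170 300 318 9 309.0 | 172 295 326 21 310.5 | 174 293 329 21 311.0 | 176 293 329 30 311.0 | 178 295 329 22 312.0 | 180 300 323 21 311.5 | 182 300 317 14 308.5 | 184 303 319 8 311.0 | 192 295 326 5 310.5 | 194 293 328 6 310.5 | 196 293 329 6 311.0 | 198 292 328 9 310.0 | 200 288 328 18 308.0 | 202 286 324 34 305.0 | 204 286 322 30 304.0 | 206 287 330 31 308.5 | 208 286 333 38 309.5 | 210 286 335 29 310.5 | 212 286 336 39 311.0 | 214 286 336 39 311.0 | 216 286 336 40 311.0 | 218 286 336 36 311.0 | 220 300 336 33 318.0 | 222 286 336 32 311.0 | 224 294 336 34 315.0 |
```

View pics/b2.png

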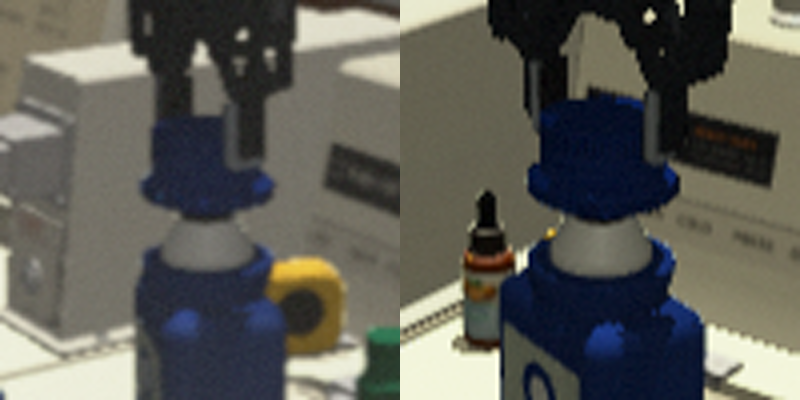

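The blue cap hangs level right over the white spout: side 207 vs 208, scene 603 vs 602. Lower it.

```bash
python3 -m pendant '[{"dx":0,"dy":0,"dz":0.012,"rx":0,"ry":0,"rz":0,"hand":0.056},{"dx":0,"dy":0,"dz":0.008,"rx":0,"ry":0,"rz":0,"hand":0.056},{"dx":0,"dy":0,"dz":0.006,"rx":0,"ry":0,"rz":0,"hand":0.056},{"dx":0,"dy":0,"dz":0.003,"rx":0,"ry":0,"rz":0,"hand":0.056},{"dx":0,"dy":0,"dz":0.002,"rx":0,"ry":0,"rz":0,"hand":0.056},{"dx":0,"dy":0,"dz":0.001,"rx":0,"ry":0,"rz":0,"hand":0.056},{"dx":0,"dy":0,"dz":0,"rx":0,"ry":0,"rz":0,"hand":0.056},{"dx":0,"dy":0,"dz":0,"rx":0,"ry":0,"rz":0,"hand":0.056}]' 30
```

```text
clock: 23.12
position: [0.6341, 0.1087, 0.1566]
ee_rot: [0.0, 0.0, 1.0, 0.0]
contact_force: [0.1, -0.1, 0.0]
width: 0.063
gripper_force: 33.6
```

```bash
python3 -m pendant '[{"dx":0,"dy":0,"dz":0.0015,"rx":0,"ry":0,"rz":0,"hand":0.056},{"dx":0,"dy":0,"dz":0.001,"rx":0,"ry":0,"rz":0,"hand":0.056},{"dx":0,"dy":0,"dz":0,"rx":0,"ry":0,"rz":0,"hand":0.056},{"dx":0,"dy":0,"dz":0,"rx":0,"ry":0,"rz":0,"hand":0.056}]' 30
```

```text
clock: 23.45
position: [0.634, 0.1087, 0.1541]
ee_rot: [0.0, 0.0, 1.0, 0.0]
contact_force: [-0.9, 0.3, 0.4]
width: 0.0629
gripper_force: 33.6
```

```bash
python3 -m pendant '[{"dx":0,"dy":0,"dz":0.001,"rx":0,"ry":0,"rz":0,"hand":0.056},{"dx":0,"dy":0,"dz":0.001,"rx":0,"ry":0,"rz":0,"hand":0.056},{"dx":0,"dy":0,"dz":0,"rx":0,"ry":0,"rz":0,"hand":0.056},{"dx":0,"dy":0,"dz":0,"rx":0,"ry":0,"rz":0,"hand":0.056}]' 30
```

```text
clock: 23.78
position: [0.634, 0.1087, 0.1538]
ee_rot: [0.001, -0.0, 1.0, 0.0]
contact_force: [-2.0, 0.6, 8.3]
width: 0.0632
gripper_force: 34.3
```

Contact with 8 N. Release, rise and check all four.

```bash
python3 -m pendant '[{"dx":0,"dy":0,"dz":-0.001,"rx":0,"ry":0,"rz":0,"hand":0.07},{"dx":0,"dy":0,"dz":0,"rx":0,"ry":0,"rz":0,"hand":0.08},{"dx":0,"dy":0,"dz":0,"rx":0,"ry":0,"rz":0,"hand":0.08},{"dx":0,"dy":0,"dz":0,"rx":0,"ry":0,"rz":0,"hand":0.08},{"dx":0,"dy":0,"dz":-0.03,"rx":0,"ry":0,"rz":0,"hand":0.08},{"dx":0,"dy":0,"dz":-0.04,"rx":0,"ry":0,"rz":0,"hand":0.08},{"dx":0,"dy":0,"dz":-0.04,"rx":0,"ry":0,"rz":0,"hand":0.08},{"dx":0,"dy":0,"dz":-0.04,"rx":0,"ry":0,"rz":0,"hand":0.08},{"dx":0.03,"dy":0,"dz":0,"rx":0,"ry":0,"rz":0,"hand":0.08},{"dx":0.03,"dy":0,"dz":0,"rx":0,"ry":0,"rz":0,"hand":0.08},{"dx":0,"dy":0,"dz":0,"rx":0,"ry":0,"rz":0,"hand":0.08},{"dx":0,"dy":0,"dz":0,"rx":0,"ry":0,"rz":0,"hand":0.08}]' 30
python3 - <<'E'
from h import *
# closed top of each seated cap: topmost coloured pixel row vs prediction (near/far edge of top disc)
T={"green":(.632,-.0565,.139,.0125),"pink":(.505,.3295,.156,.018),"yellow":(.5165,-.262,.183,.025),"blue":(.6315,.109,.175,.032)}
for n in("side","scene"):
    d=get(n)
    for c,(x,y,z,r) in T.items():
        E=np.array([proj(d,(x+r*np.cos(t),y+r*np.sin(t),z)) for t in np.linspace(0,6.28,60)])
        m=mask(d["frame"],c,90,40); u0,u1,v0=int(E[:,0].min()),int(E[:,0].max()),int(E[:,1].min())
        s=m[max(v0-25,0):v0+25,u0-6:u1+7]; rows=np.where(s.sum(1)/255>=5)[0]; top=rows[0]+max(v0-25,0)
        mid=top+6; cc=np.where(m[mid,u0-6:u1+7])[0]+u0-6
        px=d["fx"]/np.linalg.norm(d["p"]-[x,y,z])/1000
        print(n,c,"pred top row %.1f cols %d-%d | seen top %d cols %d-%d | px/mm %.2f"%(E[:,1].min(),E[:,0].min(),E[:,0].max(),top,cc.min(),cc.max(),px))
profile("blue",(.6315,.109,.165),spread=45,up=25,dn=45,step=4)
E
```

```text
clock: 24.78
position: [0.5725, 0.1088, 0.3032]
ee_rot: [0.0, -0.0, 1.0, 0.0]
contact_force: [0.6, -0.1, 0.6]
width: 0.08
gripper_force: 0.0Traceback (most recent call last):
  File "<stdin>", line 12, in <module>
    return umr_minimum(a, axis, None, out, keepdims, initial, where)
ValueError: zero-size array to reduction operation minimum which has no identity
```

Run:
```python
from h import *
T={"green":(.632,-.0565,.139,.0125),"pink":(.505,.3295,.156,.018),"yellow":(.5165,-.262,.183,.025),"blue":(.6315,.109,.175,.032)}
for n in("side","scene"):
    d=get(n); f=cv2.medianBlur(d["frame"],3)
    for c,(x,y,z,r) in T.items():
        E=np.array([proj(d,(x+r*np.cos(t),y+r*np.sin(t),z)) for t in np.linspace(0,6.28,60)])
        m=mask(f,c,70,30); u0,u1,v0=int(E[:,0].min()),int(E[:,0].max()),int(E[:,1].min())
        s=m[max(v0-25,0):v0+45,u0-6:u1+7]; rows=np.where(s.sum(1)/255>=6)[0]; top=rows[0]+max(v0-25,0)
        print(n,c,"pred top %.1f cols %d-%d seen top %d"%(E[:,1].min(),E[:,0].min(),E[:,0].max(),top),"px/mm %.2f"%(d["fx"]/np.linalg.norm(d["p"]-[x,y,z])/1000), [(q,int(k.min()),int(k.max())) for q in range(top,top+22,3) for k in [np.where(m[q,u0-12:u1+13])[0]+u0-12] if len(k)])
```

```text
side green pred top 227.4 cols 358-371 seen top 229 px/mm 0.49 [(229, 363, 369), (232, 361, 371), (235, 365, 369), (238, 364, 370), (241, 360, 372), (244, 359, 372), (247, 366, 373), (250, 359, 373)]
side pink pred top 186.6 cols 222-237 seen top 188 px/mm 0.39 [(188, 226, 236), (191, 225, 237), (194, 225, 237), (197, 225, 237), (200, 222, 240), (203, 222, 241), (206, 223, 241), (209, 220, 242)]
side yellow pred top 251.0 cols 374-408 seen top 251 px/mm 0.66 [(251, 392, 398), (254, 379, 407), (257, 377, 410), (260, 377, 410), (263, 377, 410), (266, 376, 409), (269, 376, 409), (272, 373, 410)]
side blue pred top 189.5 cols 305-333 seen top 191 px/mm 0.44 [(191, 314, 330), (194, 308, 334), (197, 308, 333), (200, 310, 332), (203, 309, 332), (206, 306, 336), (209, 305, 336), (212, 305, 335)]
scene green pred top 211.9 cols 374-387 seen top 213 px/mm 0.53 [(213, 377, 384), (216, 375, 387), (219, 377, 387), (222, 374, 386), (225, 373, 386), (228, 372, 388), (231, 371, 388), (234, 370, 388)]
scene pink pred top 175.1 cols 182-199 seen top 175 px/mm 0.46 [(175, 190, 195), (178, 183, 199), (181, 182, 199), (184, 183, 200), (187, 183, 200), (190, 181, 203), (193, 181, 203), (196, 182, 202)]
scene yellow pred top 245.9 cols 451-487 seen top 220 px/mm 0.66 [(220, 479, 486), (223, 468, 488), (226, 466, 483), (229, 465, 485), (232, 464, 485), (235, 464, 484), (238, 463, 484), (241, 463, 482)]
scene blue pred top 170.9 cols 295-326 seen top 172 px/mm 0.49 [(172, 300, 319), (175, 297, 325), (178, 297, 326), (181, 296, 326), (184, 296, 326), (187, 296, 326), (190, 293, 328), (193, 293, 329)]
```

All four cap tops sit at their fully seated heights to within 2 pixels in both views. The exception is yellow in the scene view, where a tan bottle top behind it spoils the reading; its side view agrees. Hand in.

```bash
python3 -c '
from rig import manip
print(manip.sign_off())'
```

```text
the job is handed in; nothing more can be done
None
```

All four caps are on their own bottles, measured as fully down in the camera views and released, and the job was handed in at about 25 s of the 106 s allowed; the hand-in returned no verdict.

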